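# Fill the bench feeder with clamp blocks

## Task

First push the feed lever fully back to its stop at the red mark, and only then gather every aluminium clamp block lying loose on the bench into the orange tote with the others. With the lever still at stop, tip the tote out into the feeder hopper so that every block ends up in it. Then stand the empty tote flat on its black mat again and set the feed lever in line with the green mark; leave the other things on the bench alone.

Things in the scene. Friction and masses are not known exactly. Their poses are not given: they have to be found in the camera images.
- tote: Orange open plastic scoop tote, 170 (x) x 130 (y) mm, 0.28 kg; walls and floor 4 thick, side and back walls 55 high. Origin: centre of its underside; z up. Flat floor from x = -45 to +81. Its -x end has no wall: from x = -45 to -85 the floor ramps up to a pour lip 24 high, over the full width; the lip faces roughly to the robot at the start. A grip tab stands on its +x end.
- tote_tab (a point): Point to grip on the tote's flat upright tab (10 thick along x, 70 wide along y, rising to z = 105 at x = +80): 80 mm behind the tote's origin (+x), 85 above its underside, 20 below the tab's top. Pinch the tab along the tote's x axis.
- tote_lip (a point): Middle of the tote's pour lip, 85 mm in front of its origin (-x), 24 mm above the underside.
- mat: Fixed black rubber mat, the tote's parking place, 200 (x) x 165 (y) x 3 mm. Origin: centre of its underside, on the bench; its x axis is the tote's usual length direction.
- hopper: Fixed feeder hopper, a square steel funnel on a blue base. Origin: centre of its base, on the bench. Mouth about 205 x 205 mm inside, rim 124 mm above the bench (212 outside); the walls slope in to a flat floor 150 x 150 at 47 mm height, sides parallel to its x and y axes.
- feed_lever (a joint): Feed lever angle, rad: 0 = against its stop at the red mark (leaning 0.6 from vertical to the pod's -x, towards the robot); grows swinging away from the robot; 0.8 = in line with the green mark (0.2 beyond vertical); 1.2 = far end. Stiff (about 1.5 N at the knob), stays where left. Marks are on a white quadrant on its +y side; the two small black ticks mean nothing here.
- lever_hinge (a point): Centre of the lever's hinge, 45 mm above the bench, on a fixed grey pod 110 (x) x 66 (y) x 40 high; its axes are the pod's: the lever swings about this y axis, in this x-z plane.
- lever_knob (a point): Centre of the black cylindrical knob at the lever's end, 22 dia, 30 long along the hinge axis (pinch it across its ends, along the pod's y), 100 mm from the hinge.
- block_a1: Stepped aluminium clamp block, in the tote at the start. 60 x 32 x 30 mm, 0.1 kg: a 60 x 32 x 16 slab (along its x, y, z) with a second step 32 x 32 x 14 on top of its -x end. Origin: centre of the underside of the slab, z up through the step. May be lying on another face after a fall.
- block_a2: Stepped aluminium clamp block, in the tote at the start. 60 x 32 x 30 mm, 0.1 kg: a 60 x 32 x 16 slab (along its x, y, z) with a second step 32 x 32 x 14 on top of its -x end. Origin: centre of the underside of the slab, z up through the step. May be lying on another face after a fall.
- block_1: Stepped aluminium clamp block, lying loose on the bench; absent in some runs. 60 x 32 x 30 mm, 0.1 kg: a 60 x 32 x 16 slab (along its x, y, z) with a second step 32 x 32 x 14 on top of its -x end. Origin: centre of the underside of the slab, z up through the step. May be lying on another face after a fall.
- block_2: Stepped aluminium clamp block, lying loose on the bench; absent in some runs. 60 x 32 x 30 mm, 0.1 kg: a 60 x 32 x 16 slab (along its x, y, z) with a second step 32 x 32 x 14 on top of its -x end. Origin: centre of the underside of the slab, z up through the step. May be lying on another face after a fall.
- block_3: Stepped aluminium clamp block, lying loose on the bench; absent in some runs. 60 x 32 x 30 mm, 0.1 kg: a 60 x 32 x 16 slab (along its x, y, z) with a second step 32 x 32 x 14 on top of its -x end. Origin: centre of the underside of the slab, z up through the step. May be lying on another face after a fall.
- block_4: Stepped aluminium clamp block, lying loose on the bench; absent in some runs. 60 x 32 x 30 mm, 0.1 kg: a 60 x 32 x 16 slab (along its x, y, z) with a second step 32 x 32 x 14 on top of its -x end. Origin: centre of the underside of the slab, z up through the step. May be lying on another face after a fall.
- spray_can: Bystander, to be left alone: green spray can standing upright, 56 mm dia x 150 mm.
- spanner: Bystander, to be left alone: steel spanner 180 mm long, lying flat.
- mug: Bystander, to be left alone: white mug 76 mm dia x 85 mm.
- vee_block: Bystander, to be left alone: dark steel vee block 70 x 50 x 42 mm.
- screwdriver: Bystander, to be left alone: screwdriver 190 mm long, lying.

How it is judged (in metres and radians):
On the way, in this order (a step that is already met when the one before it is completed fails the run):
1. the feed lever is at its stop (within 0.07 rad) (value of joint feed_lever below 0.07 rad), for 0.2 s.
2. all blocks are in the tote, the lever still at stop (x of block_a1 in the frame of tote between -0.085 and 0.082 m and y of block_a1 in the frame of tote between -0.066 and 0.066 m and z of block_a1 in the frame of tote between -0.005 and 0.085 m and x of block_a2 in the frame of tote between -0.085 and 0.082 m and y of block_a2 in the frame of tote between -0.066 and 0.066 m and z of block_a2 in the frame of tote between -0.005 and 0.085 m and x of block_1 in the frame of tote between -0.085 and 0.082 m and y of block_1 in the frame of tote between -0.066 and 0.066 m and z of block_1 in the frame of tote between -0.005 and 0.085 m and x of block_2 in the frame of tote between -0.085 and 0.082 m and y of block_2 in the frame of tote between -0.066 and 0.066 m and z of block_2 in the frame of tote between -0.005 and 0.085 m and x of block_3 in the frame of tote between -0.085 and 0.082 m and y of block_3 in the frame of tote between -0.066 and 0.066 m and z of block_3 in the frame of tote between -0.005 and 0.085 m and x of block_4 in the frame of tote between -0.085 and 0.082 m and y of block_4 in the frame of tote between -0.066 and 0.066 m and z of block_4 in the frame of tote between -0.005 and 0.085 m and value of joint feed_lever below 0.07 rad), for 0.2 s.
3. the tote is held over the hopper and tipping: its lip within 120 mm of the hopper's centre and above the rim, the tote tilted more than 0.3 rad (horizontal distance between tote_lip and hopper below 0.12 m and height (world z) of tote_lip above 0.115 m and angle between tote's own z axis and vertical above 0.3 rad).
4. all blocks are in the hopper, the lever still at stop (x of block_a1 in the frame of hopper between -0.11 and 0.11 m and y of block_a1 in the frame of hopper between -0.11 and 0.11 m and z of block_a1 in the frame of hopper between 0.03 and 0.125 m and x of block_a2 in the frame of hopper between -0.11 and 0.11 m and y of block_a2 in the frame of hopper between -0.11 and 0.11 m and z of block_a2 in the frame of hopper between 0.03 and 0.125 m and x of block_1 in the frame of hopper between -0.11 and 0.11 m and y of block_1 in the frame of hopper between -0.11 and 0.11 m and z of block_1 in the frame of hopper between 0.03 and 0.125 m and x of block_2 in the frame of hopper between -0.11 and 0.11 m and y of block_2 in the frame of hopper between -0.11 and 0.11 m and z of block_2 in the frame of hopper between 0.03 and 0.125 m and x of block_3 in the frame of hopper between -0.11 and 0.11 m and y of block_3 in the frame of hopper between -0.11 and 0.11 m and z of block_3 in the frame of hopper between 0.03 and 0.125 m and x of block_4 in the frame of hopper between -0.11 and 0.11 m and y of block_4 in the frame of hopper between -0.11 and 0.11 m and z of block_4 in the frame of hopper between 0.03 and 0.125 m and value of joint feed_lever below 0.07 rad), for 0.2 s.
At the end, for the whole second after the job is handed in: Every block lies in the hopper, below its rim; the tote stands flat and still on its mat, its centre within 40 mm of the mat's centre; the feed lever is within 0.08 rad of the green mark (0.8 rad) (x of block_a1 in the frame of hopper between -0.11 and 0.11 m and y of block_a1 in the frame of hopper between -0.11 and 0.11 m and z of block_a1 in the frame of hopper between 0.03 and 0.125 m and x of block_a2 in the frame of hopper between -0.11 and 0.11 m and y of block_a2 in the frame of hopper between -0.11 and 0.11 m and z of block_a2 in the frame of hopper between 0.03 and 0.125 m and x of block_1 in the frame of hopper between -0.11 and 0.11 m and y of block_1 in the frame of hopper between -0.11 and 0.11 m and z of block_1 in the frame of hopper between 0.03 and 0.125 m and x of block_2 in the frame of hopper between -0.11 and 0.11 m and y of block_2 in the frame of hopper between -0.11 and 0.11 m and z of block_2 in the frame of hopper between 0.03 and 0.125 m and x of block_3 in the frame of hopper between -0.11 and 0.11 m and y of block_3 in the frame of hopper between -0.11 and 0.11 m and z of block_3 in the frame of hopper between 0.03 and 0.125 m and x of block_4 in the frame of hopper between -0.11 and 0.11 m and y of block_4 in the frame of hopper between -0.11 and 0.11 m and z of block_4 in the frame of hopper between 0.03 and 0.125 m and horizontal distance between tote and mat below 0.04 m and angle between tote's own z axis and vertical below 0.07 rad and height (world z) of tote below 0.01 m and linear speed of tote below 0.02 m/s and value of joint feed_lever between 0.72 and 0.88 rad); the robot touches nothing.
It fails at once if a bystander is moved more than 40 mm (distance of any of spray_can, spanner, mug, vee_block, screwdriver from where it was at the start of the episode above 0.04 m).
It fails at once if a block or the tote falls off the table (height (world z) of any of block_a1, block_a2, block_1, block_2, block_3, block_4, tote below -0.1 m).
Of block_1, block_2, block_3, block_4 only 2 to 4 are there at a start; the rules pass over those that are not, and their reading is None.
At some moment in a run one of block_1, block_2, block_3, block_4 may be knocked a few centimetres aside while the robot is not near it.
It also fails if it takes over 210 s, if anything falls off the work surface, if the arm or the gripper's body presses on something with over 40 N, if the wrist force passes 120 N, or if a joint passes its speed limit or range.

## Robot

A 7-joint arm with a two-finger parallel gripper is mounted at the origin on the work surface. World frame = base frame: x ahead of the robot, y to its left, z up, the work surface at z = 0. Lengths are in mm, angles in rad, forces in N, time in s.
With the tool pointing down it reaches from about 400 to 875 mm from the base axis. Payload 4.4 kg.
Tool frame: the origin (TCP) lies on the centre line of the jaws, within the pads' length; the fingertips stand 14 mm ahead of it and the grasp point (between the pads) lies 5 mm behind it (tips_ahead is the distance from the TCP to the fingertips, in mm); z points along the fingers, y is the line along which they close (so a half turn about z gives the same grasp; the last joint's range is limited). The gripper opens to 85 mm and grips with 20 to 120 N. Pads are 22 mm wide; open, the fingers measure 114 mm over their backs; the gripper's body (76 mm by 85 mm) begins 54 mm behind the grasp point. The pads swing forward as they close: fully open they stand 13 mm farther back than shut.
Start: joints at [-1.281, 0.628, 0.038, 1.517, -0.027, 0.996, -0.02], TCP at [226.399, 609.312, 245.313] pointing down, gripper open.
Joint ranges: [-3.06, 3.06], [-0.37, 2.12], [-1.25, 1.32], [0.18, 2.47], [-1.1, 4.24], [0.23, 1.98], [-2.94, 2.94]. Speed limits (rad/s): [2.57, 2.57, 3.14, 3.14, 3.14, 3.14, 3.14].

## Interface

Orientations are given as [roll, pitch, yaw] about the fixed x, y, z axes, in that order (R = Rz(yaw) Ry(pitch) Rx(roll)).
In Python, from cell import * gives the robot as it stands.
- The arm moves only by the tool move_arm, never from a script. Its argument "rows" is text: rows parted by semicolons, each of 7 numbers parted by spaces: the shift along the tool's x, y, z scaled (see below), then the turn, a rotation vector about the tool's x, y, z scaled (see below), then the closure, from -1 (fully open) to 1 (shut). A call has 1 to 12 rows; each row is the pose to reach, as a shift and turn from the pose commanded when the call began, along the tool's axes at that moment; what a row does not reach only later rows make up. The controller multiplies each number of a shift by 0.3 m and each number of a turn by pi/2 rad. A row lasts 1/12 s, in which the tool goes at most 41.7 mm and 7.16 degrees, less where a joint would pass 70% of its speed; a pose out of reach is approached as far as the arm can. A call with a number of a shift or a turn outside -1 to 1 is refused whole. A call with a gripper value outside its range is refused whole. The fingers move at their own pace and stop on an object; the grip force is fixed at half the most. Time passes only in rows, so rows that repeat a pose let the fingers close. It gives the time, the measured TCP pose, the force, the opening and the grip force at its end, in the units of the state.
- read_state(): the state, without advancing time (a new reading comes with each control period).
- get_image(name): name is "side" or "top" or "wrist"; returns a dict with "img" (420x560x3 uint8, red, green, blue), "vfov" (degrees; the focal length in pixels is half the picture's height over the tangent of half this angle, whatever the lens; pixels are square), "cx", "cy" (the principal point, pixels), "extrinsics" (4x4, takes a point from camera to world coordinates); the wrist camera has in their place "T_tool_cam" (4x4, takes a point from camera to tool coordinates, whose origin is the TCP and whose axes are the flange's). Camera axes: x right, y up, looking along -z (the intrinsics and any distortion apply to the point x, -y, -z); pixel columns grow to the right and rows downward; lengths in mm; the calibration is good to about 2 mm. The wrist camera is an equidistant fisheye: a pixel r from the principal point sees the ray r / f radians off the axis. A picture is of the moment at which its call begins: read the wrist's pose just before it. There is no depth.
- finish_job(): hands the job in; it is judged then, once.
The state is a dict: "clock": time; "qpos": joint angles; "qd": joint speeds; "tau": joint torques, N m; "eef_pos": TCP position; "tool_rot": TCP orientation; "force": force on the tool from outside, world axes, zero at the start; "torque": the same for the moment, N m; "width": finger opening in mm; "gripper_force": force on a finger pad.
Only numpy, scipy, OpenCV 4.12 (cv2) and the standard library are available. Lean on these libraries where they do the work, as an engineer would, in place of code of your own. Each camera call takes 0.05 s, during which the arm holds its last target. There are 200 camera calls.

## Working session

There is one attempt and no reset: what is moved stays moved. The work goes in short steps, Python scripts to look and compute and a tool call to move; the robot and the scene stay as the last step left them, time stands still between calls to the robot, and variables do not carry over. Pictures are saved under pics/ and viewed, at most 14 in all, crops included, and the job is handed in when it is done.

Besides the shell and the picture viewer there is one more tool, called after ">>>" by a JSON object that holds its "name" and its "arguments". move_arm: Moves the arm, as the interface text tells. Its arguments: {"type":"object","properties":{"rows":{"type":"string"}},"required":["rows"]}

```bash
ls; mkdir -p pics
cat > h.py <<'E'
from cell import *
import numpy as np, cv2
from scipy.spatial.transform import Rotation as R
def grab(n,fn=None):
    s=read_state(); d=get_image(n); d['st']=s
    if fn: cv2.imwrite('pics/'+fn,d['img'][...,::-1])
    return d
def T_tool(s):
    T=np.eye(4);T[:3,:3]=R.from_euler('xyz',s['tool_rot']).as_matrix();T[:3,3]=s['eef_pos'];return T
def ray(d,u,v):
    f=210/np.tan(np.radians(d['vfov'])/2); x=(u-d['cx'])/f; y=(v-d['cy'])/f
    if 'T_tool_cam' in d:
        r=np.hypot(x,y); k=np.sin(r)/r if r>1e-9 else 1
        c=np.array([x*k,-y*k,-np.cos(r)]); E=T_tool(d['st'])@d['T_tool_cam']
    else: c=np.array([x,-y,-1.]); E=d['extrinsics']
    w=E[:3,:3]@c; return E[:3,3],w/np.linalg.norm(w)
def onz(d,u,v,z):
    o,w=ray(d,u,v); return o+w*(z-o[2])/w[2]
def proj(d,p):
    E=d['extrinsics'] if 'extrinsics' in d else T_tool(d['st'])@d['T_tool_cam']
    c=E[:3,:3].T@(np.array(p,float)-E[:3,3]); f=210/np.tan(np.radians(d['vfov'])/2)
    x,y,z=c[0],-c[1],-c[2]
    if 'T_tool_cam' in d:
        r=np.hypot(x,y);t=np.arctan2(r,z);return d['cx']+f*t*x/r,d['cy']+f*t*y/r
    return d['cx']+f*x/z,d['cy']+f*y/z
def rel(pos,rot=None,s=None):
    """shift & turn numbers from current measured pose to target"""
    s=s or read_state(); T=T_tool(s)
    sh=T[:3,:3].T@(np.array(pos)-T[:3,3])/300
    tr=np.zeros(3)
    if rot is not None:
        tr=(R.from_matrix(T[:3,:3]).inv()*(rot if isinstance(rot,R) else R.from_euler('xyz',rot))).as_rotvec()/(np.pi/2)
    return np.round(np.r_[sh,tr],4)
E
python3 - <<'E'
from h import *
s=read_state(); print(s)
for n in('top','side','wrist'):
    d=grab(n,n+'0.png'); print(n,d['vfov'],d['cx'],d['cy'],d.get('extrinsics',d.get('T_tool_cam')))
E
```

```text
pics
{'clock': 0.0, 'qpos': array([-1.28079898,  0.62934524,  0.03847824,  1.51836563, -0.02700483,
        0.99631935, -0.01996586]), 'qd': array([-0.00085497, -0.00076896, -0.0001728 , -0.00077278,  0.00064714,
        0.00080807, -0.00051098]), 'tau': array([ 1.21529803e-03, -5.63410842e+01,  1.22691169e+00, -1.93440932e+01,
        1.10883848e-02,  1.02746522e-02,  4.60771858e-06]), 'eef_pos': array([226.2002587 , 608.72703295, 244.39107434]), 'tool_rot': array([-3.13967458e+00,  4.26274727e-05,  2.78579755e+00]), 'force': array([-0.30369347,  0.03648703, -0.94066346]), 'torque': array([0.00117734, 0.0091636 , 0.04383075]), 'gripper_force': 0.0, 'width': 85.22912631727176}
top 43.806376140819104 278.08138854839837 200.99287024358293 [[-1.29372437e-02  9.97531756e-01 -6.90146556e-02  4.90920594e+02]
 [-9.99895980e-01 -1.24659984e-02  7.25452748e-03  1.58442117e+01]
 [ 6.37628496e-03  6.91013303e-02  9.97589269e-01  1.66184690e+03]
 [ 0.00000000e+00  0.00000000e+00  0.00000000e+00  1.00000000e+00]]
side 49.50134619096453 269.069082077162 207.82562824250166 [[ 9.84752287e-01  1.19749987e-01 -1.26185867e-01  4.52969905e+02]
 [-1.73815698e-01  7.07086707e-01 -6.85431610e-01 -7.39635813e+02]
 [ 7.14392236e-03  6.96913430e-01  7.17119680e-01  8.79230400e+02]
 [ 0.00000000e+00  0.00000000e+00  0.00000000e+00  1.00000000e+00]]
wrist 65.70646984690485 277.22708014023755 208.53660685715664 [[ 5.60325306e-04  9.52548128e-01  3.04387500e-01  7.78431492e+01]
 [ 9.99999746e-01 -3.99709905e-04 -5.89979030e-04 -2.03213651e-01]
 [-4.40316722e-04  3.04387753e-01 -9.52548110e-01 -1.28769639e+02]
 [ 0.00000000e+00  0.00000000e+00  0.00000000e+00  1.00000000e+00]]
```

View pics/top0.png

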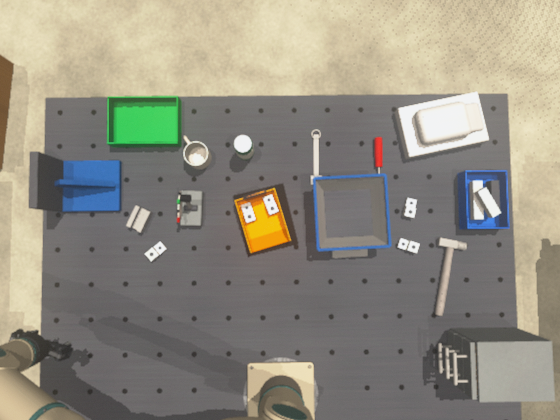

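View pics/side0.png

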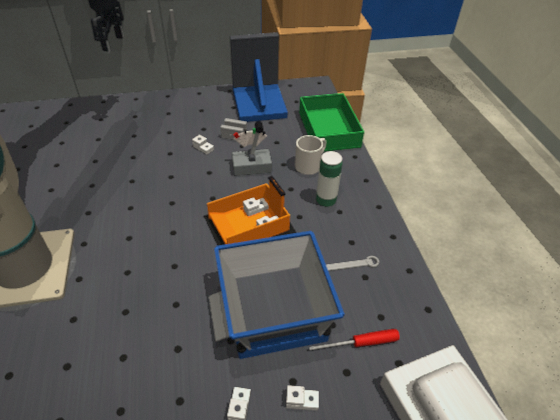

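The top view shows the tote at (263,220), the hopper at (351,212), the lever pod at (190,208) and loose blocks at (155,251), (410,208) and (409,245). The item at (138,218) is unclear. I'll zoom in on the left and right parts.

Run:
```python
import cv2,numpy as np
t=cv2.imread('pics/top0.png');s=cv2.imread('pics/side0.png')
a=cv2.resize(t[170:270,120:300],(800,444),interpolation=3)[:, :]
a=cv2.resize(t[175:270,115:305],None,fx=2.1*2,fy=2.1*2,interpolation=2)
b=cv2.resize(s[100:250,180:300],None,fx=3.3,fy=3.3,interpolation=2)
c=cv2.resize(t[190:260,385:515],None,fx=3,fy=3,interpolation=2)
cv2.imwrite('pics/z1.png',a[:, :800]); 
W=np.zeros((500,800,3),np.uint8); W[:495,:396]=b; W[:210,400:790]=c; cv2.imwrite('pics/z2.png',W)
```

```text
(no output)
```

View pics/z1.png

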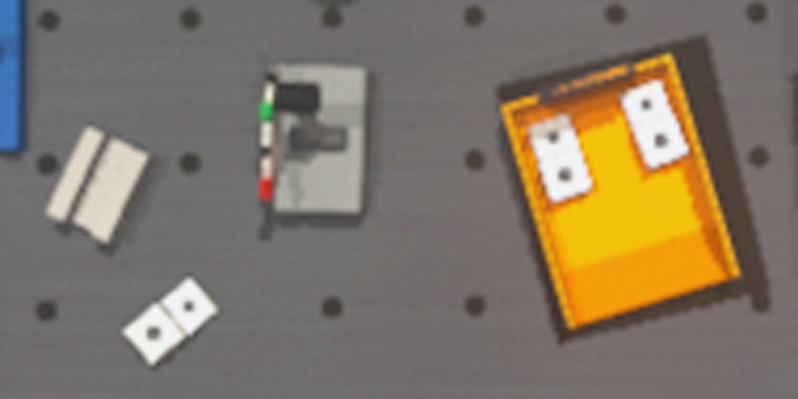

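View pics/z2.png

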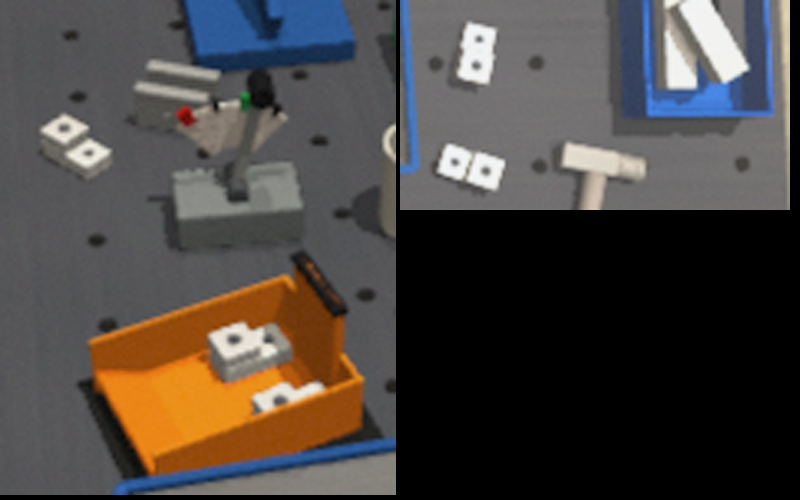

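There are three loose blocks, and the item at (138,218) is the vee block. The lever leans past the green mark. Next I'll measure everything.

```bash
cat > meas.py <<'E'
from h import *
def rects(d,mask,z,amin,amax,roi=None):
    if roi: m=np.zeros_like(mask);m[roi[1]:roi[3],roi[0]:roi[2]]=mask[roi[1]:roi[3],roi[0]:roi[2]];mask=m
    out=[]
    for c in cv2.findContours(mask.astype(np.uint8),0,1)[0]:
        if not amin<cv2.contourArea(c)<amax: continue
        P=np.array([onz(d,*p[0],z)[:2] for p in c],np.float32)
        (cx,cy),(w,h),a=cv2.minAreaRect(P)
        if w<h:w,h,a=h,w,a+90
        out.append((round(cx),round(cy),round(w),round(h),round((a+90)%180-90),np.round(c.reshape(-1,2).mean(0))))
    return out
E
python3 - <<'E'
from meas import *
d=grab('top');i=d['img'].astype(int);hsv=cv2.cvtColor(d['img'],cv2.COLOR_RGB2HSV);g=grab('side')
H,S,V=[hsv[...,k].astype(int) for k in range(3)]
w=(V>200)&(S<35)
print('blocks',*rects(d,w,22,25,400,(120,170,440,290)),sep='\n')
o=(H>5)&(H<25)&(S>150)&(V>120)
print('tote',*rects(d,o,45,200,9999),sep='\n')
b=(H>100)&(H<125)&(S>120)
print('hopper',*rects(d,b,124,30,9999,(300,165,400,260)),sep='\n')
k=(V<50)
print('dark',*rects(d,V<48,140,20,9999,(175,185,205,215)),sep='\n')
def z1(u,v):return u/4.2+115,v/4.2+175
def z2(u,v):return u/3.3+180,v/3.3+100
for n,p in dict(c1=(275,65),c2=(368,68),c3=(360,213),c4=(272,210)).items(): print(n,onz(d,*z1(*p),40)[:2].round())
def tri(a,b):
    o1,r1=a;o2,r2=b;A=np.stack([r1,-r2],1);t=np.linalg.lstsq(A,o2-o1,rcond=None)[0]
    p,q=o1+t[0]*r1,o2+t[1]*r2;return ((p+q)/2).round(1),np.linalg.norm(p-q).round(1)
print('knob',tri(ray(d,*z1(297,97)),ray(g,*z2(260,88))))
print('red',tri(ray(d,*z1(266,189)),ray(g,*z2(185,116))))
print('green',tri(ray(d,*z1(266,111)),ray(g,*z2(245,101))))
for n,(x,y) in dict(tabL=(543,97),tabR=(633,68)).items(): print(n,onz(d,*z1(x,y),105)[:2].round())
for n,(x,y) in dict(lipL=(568,328),lipR=(738,275)).items(): print(n,onz(d,*z1(x,y),50)[:2].round())
for n,p in dict(m1=(500,95),m2=(705,38),m3=(563,340)).items(): print(n,onz(d,*z1(*p),3)[:2].round())
for p in [(315,176),(386,174),(389,247),(317,250)]: print('hop',onz(d,*p,124)[:2].round())
E
```

```text
blocks
(454, 390, 62, 30, -52, array([155., 251.]))
(461, -403, 64, 32, 73, array([408., 245.]))
(551, 435, 67, 26, -25, array([141., 220.]))
(563, 461, 68, 11, -25, array([132., 216.]))
(569, 99, 56, 32, 18, array([248., 213.]))
(579, -412, 59, 33, -10, array([410., 207.]))
(595, 29, 58, 32, 21, array([270., 204.]))
tote
(545, 54, 174, 134, 16, array([262., 220.]))
hopper
(563, -211, 220, 219, 2, array([351., 212.]))
dark
c1 [640. 307.]
c2 [637. 239.]
c3 [529. 245.]
c4 [532. 310.]
knob (array([608.3, 273.9, 142. ]), np.float64(0.8))
red (array([546.9, 303.1,  99.4]), np.float64(2.2))
green (array([600.3, 301.3, 110.1]), np.float64(0.8))
tabL [609. 105.]
tabR [628.  41.]
lipL [443.  92.]
lipR [480. -33.]
m1 [618. 144.]
m2 [660. -12.]
m3 [433.  98.]
hop [ 670. -106.]
hop [ 674. -316.]
hop [ 458. -319.]
hop [ 452. -108.]
```

Run:
```python
from h import *
r=[np.pi,0,3.10]
for p in [(652,272,240),(652,272,128)]: print(rel(p,r))
```

```text
[-1.7215e+00 -5.5890e-01  1.6700e-02 -6.0000e-04 -1.0000e-04 -2.0000e-01]
[-1.7215e+00 -5.5850e-01  3.9010e-01 -6.0000e-04 -1.0000e-04 -2.0000e-01]
```

>>> {"name": "move_arm", "arguments": {"rows": "-0.95 -0.31 0 0 0 -0.2 1;-0.95 -0.31 0 0 0 -0.2 1;-0.95 -0.31 0 0 0 -0.2 1;-0.95 -0.31 0 0 0 -0.2 1;-0.95 -0.31 0 0 0 -0.2 1;-0.95 -0.31 0 0 0 -0.2 1;-0.95 -0.31 0 0 0 -0.2 1;-0.95 -0.31 0 0 0 -0.2 1"}}

```text
clock: 0.92
eef_pos: [469.1, 414.9, 245.3]
tool_rot: [-3.137, 0.005, 3.089]
force: [1.2, -1.0, -0.6]
width: -0.1
gripper_force: 0.0
```

Run:
```python
from meas import *
r=[np.pi,0,3.10]
for p in [(652,272,240),(652,272,128)]: print(rel(p,r))
```

```text
[-0.6339 -0.4434  0.023  -0.003   0.0034 -0.0072]
[-0.6319 -0.4416  0.3964 -0.003   0.0034 -0.0072]
```

>>> {"name": "move_arm", "arguments": {"rows": "-0.63 -0.44 0.02 0 0 0 1;-0.63 -0.44 0.02 0 0 0 1;-0.63 -0.44 0.02 0 0 0 1;-0.63 -0.44 0.02 0 0 0 1;-0.63 -0.44 0.02 0 0 0 1;-0.63 -0.44 0.02 0 0 0 1;-0.63 -0.44 0.02 0 0 0 1;-0.63 -0.44 0.39 0 0 0 1;-0.63 -0.44 0.39 0 0 0 1;-0.63 -0.44 0.39 0 0 0 1;-0.63 -0.44 0.39 0 0 0 1"}}

```text
clock: 1.83
eef_pos: [639.3, 281.7, 121.1]
tool_rot: [-3.136, -0.012, 3.101]
force: [-1.1, -0.7, -1.0]
width: 0.1
gripper_force: 0.0
```

Run:
```python
from meas import *
print(read_state()['eef_pos'],rel((552,274,128),[np.pi,0,3.10]))
d=grab('top','t1.png');hsv=cv2.cvtColor(d['img'],cv2.COLOR_RGB2HSV)
w=(hsv[...,2]>200)&(hsv[...,1]<35)
print(*rects(d,w,22,25,400,(40,170,440,350)),sep='\n')
```

```text
[639.25723488 281.70252575 121.10359435] [ 0.2898 -0.0377 -0.0192 -0.0036 -0.0078  0.0004]
(443, 403, 30, 27, 38, array([151., 254.]))
(456, -418, 31, 31, -19, array([413., 246.]))
(466, -385, 30, 27, -23, array([403., 243.]))
(551, 436, 68, 25, -25, array([141., 220.]))
(565, 98, 47, 32, 18, array([248., 213.]))
(563, 462, 66, 11, -24, array([132., 216.]))
(579, -413, 59, 31, -8, array([411., 207.]))
(595, 28, 58, 31, 21, array([271., 204.]))
```

>>> {"name": "move_arm", "arguments": {"rows": "0.1 0 0 0 0 0 1;0.15 0 0 0 0 0 1;0.2 0 0 0 0 0 1;0.25 0 0 0 0 0 1;0.28 0 0 0 0 0 1;0.3 0 0 0 0 0 1;0.3 0 0 0 0 0 1;0.3 0 0 0 0 0 1"}}

```text
clock: 2.55
eef_pos: [554.9, 287.3, 129.3]
tool_rot: [3.141, 0.001, 3.1]
force: [0.5, 0.5, 0.4]
width: 0.0
gripper_force: 0.0
```

```bash
cat > lev.py <<'E'
from meas import *
def lever(fn=None):
    g=grab('side',fn);v=cv2.cvtColor(g['img'],cv2.COLOR_RGB2HSV)[...,2]
    return g
E
python3 - <<'E'
from h import *
print(read_state()['eef_pos'],read_state()['force'])
g=grab('side','s1.png')
cv2.imwrite('pics/s1z.png',cv2.resize(g['img'][60:240,150:330,::-1],None,fx=3,fy=3,interpolation=2))
E
```

```text
[554.92992465 287.34565542 129.32749619] [0.54334963 0.47537887 0.36184871]
```

View pics/s1z.png

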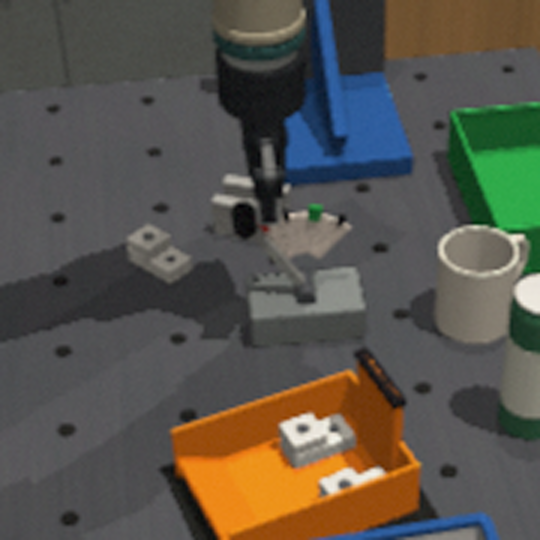

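>>> {"name": "move_arm", "arguments": {"rows": "0.01 0 0 0 0 0 1;0.02 0 0 0 0 0 1;0.03 0 0 0 0 0 1;0.04 0 0 0 0 0 1;0.05 0 0 0 0 0 1;0.05 0 0 0 0 0 1"}}

```text
clock: 3.1
eef_pos: [550.6, 286.8, 129.3]
tool_rot: [3.137, 0.02, 3.097]
force: [21.9, 0.5, -15.2]
width: -0.5
gripper_force: 11.0
```

>>> {"name": "move_arm", "arguments": {"rows": "-0.13 0 0 0 0 0 1;-0.13 0 0 0 0 0 1;-0.13 0 -0.3 0 0 0 -0.6;-0.13 0 -0.3 0 0 0 -0.6;-0.13 0 -0.3 0 0 0 -0.6;-0.13 0 -0.3 0 0 0 -0.6"}}

```text
clock: 3.6
eef_pos: [580.6, 286.9, 222.2]
tool_rot: [3.138, 0.006, 3.099]
force: [-0.1, 0.2, 0.3]
width: 48.5
gripper_force: 0.0
```

Run:
```python
from meas import *
d=grab('top');hsv=cv2.cvtColor(d['img'],cv2.COLOR_RGB2HSV)
w=(hsv[...,2]>190)&(hsv[...,1]<40)
print(*rects(d,w,22,25,400,(40,170,440,350)),sep='\n')
print(rel((454,391,140),[np.pi,0,np.radians(128)]))
```

```text
(461, -403, 64, 32, 73, array([408., 245.]))
(569, 99, 56, 32, 18, array([248., 213.]))
(579, -412, 59, 33, -10, array([410., 207.]))
(594, 28, 59, 32, 21, array([270., 204.]))
[0.4323 0.3311 0.2659 0.0016 0.001  0.551 ]
```

>>> {"name": "move_arm", "arguments": {"rows": "0.43 0.33 0.2 0 0 0.55 -0.6;0.43 0.33 0.2 0 0 0.55 -0.6;0.43 0.33 0.2 0 0 0.55 -0.6;0.43 0.33 0.2 0 0 0.55 -0.6;0.43 0.33 0.2 0 0 0.55 -0.6;0.43 0.33 0.2 0 0 0.55 -0.6;0.43 0.33 0.2 0 0 0.55 -0.6;0.43 0.33 0.2 0 0 0.55 -0.6;0.43 0.33 0.2 0 0 0.55 -0.6;0.43 0.33 0.2 0 0 0.55 -0.6"}}

```text
clock: 4.48
eef_pos: [453.5, 389.6, 157.6]
tool_rot: [-3.14, 0.0, 2.238]
force: [0.0, 0.1, 0.5]
width: 68.4
gripper_force: 0.0
```

```bash
cat > wr.py <<'E'
from meas import *
import sys
def wblocks(fn=None,z=22):
    d=grab('wrist',fn);hsv=cv2.cvtColor(d['img'],cv2.COLOR_RGB2HSV)
    w=((hsv[...,2]>150)&(hsv[...,1]<50)).astype(np.uint8);w=cv2.morphologyEx(w,cv2.MORPH_CLOSE,np.ones((7,7),np.uint8))
    w[380:]=0
    print('tcp',read_state()['eef_pos'].round(1),read_state()['tool_rot'].round(3));print(*rects(d,w,z,300,40000),sep='\n');return d
if __name__=='__main__': wblocks(*sys.argv[1:])
E
python3 wr.py w1.png
```

```text
tcp [453.7 389.7 157.8] [-3.141 -0.     2.238]
(545, 259, 171, 77, -4, array([263., 336.]))
(342, 153, 207, 81, 71, array([ 81., 304.]))
(258, 100, 93, 46, 74, array([ 14., 285.]))
(514, 396, 457, 160, 29, array([326., 222.]))
(187, 323, 104, 53, 51, array([28., 96.]))
(273, 399, 45, 17, 87, array([120.,  67.]))
(527, 597, 130, 56, 80, array([472.,  79.]))
(447, 544, 57, 14, -88, array([387.,  59.]))
(496, 606, 85, 24, -89, array([462.,  45.]))
```

View pics/w1.png

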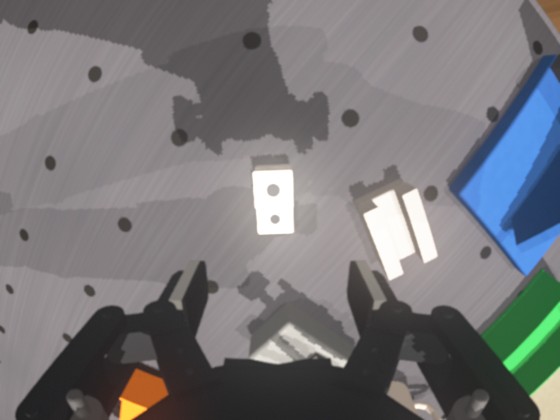

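```bash
sed -i 's/>150)&/>205)\&/; s/300,40000/300,9000/' wr.py
python3 - <<'E'
from meas import *
d=grab('wrist');v=d['img'].min(2)
print(*rects(d,v>190,20,800,9000,(200,120,340,280)),rel((454,391,15)),sep='\n')
for p in [(253,170,30),(293,170,30),(294,234,16),(260,235,16)]:print(onz(d,*p).round(1))
E
```

```text
(452, 386, 58, 34, -49, array([274., 201.]))
[0.003  0.0035 0.4767 0.     0.     0.    ]
[420.8 399.8  30. ]
[446.  419.6  30. ]
[485.6 373.3  16. ]
[462.2 353.6  16. ]
```

```bash
python3 -c "
from h import *
print(rel((453,387,15),[np.pi,0,np.radians(131)]))"
```

```text
[-5.400e-03 -7.400e-03  4.767e-01 -4.000e-04 -1.000e-04 -3.140e-02]
```

>>> {"name": "move_arm", "arguments": {"rows": "-0.005 -0.007 0.35 0 0 -0.03 -0.6;-0.005 -0.007 0.35 0 0 -0.03 -0.6;-0.005 -0.007 0.35 0 0 -0.03 -0.6;-0.005 -0.007 0.476 0 0 -0.03 -0.6;-0.005 -0.007 0.476 0 0 -0.03 -0.6;-0.005 -0.007 0.476 0 0 -0.03 -0.6;-0.005 -0.007 0.476 0 0 -0.03 0.6;-0.005 -0.007 0.476 0 0 -0.03 1;-0.005 -0.007 0.476 0 0 -0.03 1;-0.005 -0.007 0.476 0 0 -0.03 1;-0.005 -0.007 0.476 0 0 -0.03 1"}}

```text
clock: 5.5
eef_pos: [454.1, 388.7, 18.2]
tool_rot: [3.138, -0.0, 2.283]
force: [0.3, -0.8, 7.9]
width: 30.8
gripper_force: 60.6
```

```bash
cat >> h.py <<'E'
YAW=np.radians(16.3);TO=np.array([543,53.])
def tote(x,y):
    c,s=np.cos(YAW),np.sin(YAW);return TO+[c*x-s*y,s*x+c*y]
E
python3 -c "
from h import *
p=tote(-24,26)
print(p,rel((453,388,190)),rel((*p,190),[np.pi,0,YAW+np.pi]))"
```

```text
[512.66733856  71.21893658] [ 0.0009 -0.0022 -0.5728  0.      0.      0.    ] [-0.9281 -0.5419 -0.5751  0.0022  0.0012 -0.7275]
```

>>> {"name": "move_arm", "arguments": {"rows": "0 0 -0.57 0 0 0 1;0 0 -0.57 0 0 0 1;0 0 -0.57 0 0 0 1;-0.93 -0.54 -0.57 0 0 -0.72 1;-0.93 -0.54 -0.57 0 0 -0.72 1;-0.93 -0.54 -0.57 0 0 -0.72 1;-0.93 -0.54 -0.57 0 0 -0.72 1;-0.93 -0.54 -0.57 0 0 -0.72 1;-0.93 -0.54 -0.57 0 0 -0.72 1;-0.93 -0.54 -0.57 0 0 -0.72 1;-0.93 -0.54 -0.57 0 0 -0.72 1;-0.93 -0.54 -0.57 0 0 -0.72 1"}}

```text
clock: 6.5
eef_pos: [514.7, 60.6, 188.6]
tool_rot: [-3.135, 0.002, -2.881]
force: [0.6, -0.4, -1.7]
width: 30.6
gripper_force: 60.0
```

Run:
```python
from meas import *
d=grab('wrist','w2.png');g=grab('side')
S=cv2.resize(np.hstack([d['img'][...,::-1],g['img'][60:240,150:330,::-1].repeat(2,0).repeat(2,1)[:360].copy() if 0 else cv2.resize(g['img'][60:270,150:360,::-1],(420,420))]),(800,343))
cv2.imwrite('pics/w2c.png',S);print(rel((*tote(-24,26),35),[np.pi,0,YAW+np.pi]),read_state()['width'])
```

```text
[ 6.000e-04  1.100e-02  5.095e-01 -5.000e-04  1.300e-03 -1.410e-02] 30.88981538600605
```

View pics/w2c.png

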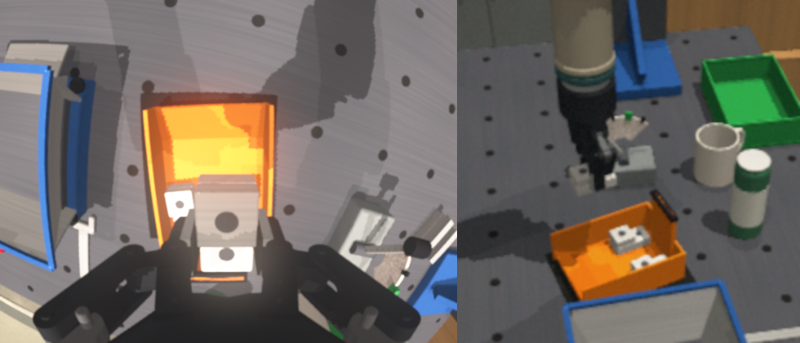

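>>> {"name": "move_arm", "arguments": {"rows": "0 0.01 0.4 0 0 -0.01 1;0 0.01 0.4 0 0 -0.01 1;0 0.01 0.4 0 0 -0.01 1;0 0.01 0.46 0 0 -0.01 1;0 0.01 0.51 0 0 -0.01 1;0 0.01 0.51 0 0 -0.01 1;0 0.01 0.51 0 0 -0.01 0.1;0 0.01 0.51 0 0 -0.01 0.1;0 0.01 0.51 0 0 -0.01 0.1"}}

```text
clock: 7.35
eef_pos: [512.2, 74.5, 34.0]
tool_rot: [-3.141, 0.001, -2.86]
force: [0.7, -1.2, -0.2]
width: 38.4
gripper_force: 0.5
```

```bash
python3 -c "
from h import *
print(rel((467,-395,190),[np.pi,0,np.radians(-107)]))"
```

```text
[ 5.7960e-01 -1.4613e+00 -5.2040e-01 -4.0000e-04  4.0000e-04 -6.3160e-01]
```

>>> {"name": "move_arm", "arguments": {"rows": "0 0 -0.4 0 0 0 0.1;0 0 -0.4 0 0 0 0.1;0 0 -0.52 0 0 0 -0.6;0 0 -0.52 0 0 0 -0.6;0.38 -0.96 -0.52 0 0 -0.4 -0.6;0.38 -0.96 -0.52 0 0 -0.4 -0.6;0.38 -0.96 -0.52 0 0 -0.4 -0.6;0.38 -0.96 -0.52 0 0 -0.4 -0.6;0.38 -0.96 -0.52 0 0 -0.4 -0.6;0.38 -0.96 -0.52 0 0 -0.4 -0.6;0.38 -0.96 -0.52 0 0 -0.4 -0.6;0.38 -0.96 -0.52 0 0 -0.4 -0.6"}}

```text
clock: 8.35
eef_pos: [481.4, -241.0, 189.7]
tool_rot: [-3.14, -0.002, -2.239]
force: [-0.1, -0.2, -1.3]
width: 68.3
gripper_force: 0.0
```

Run:
```python
from meas import *
print(rel((467,-395,170),[np.pi,0,np.radians(-107)]))
d=grab('top','t3.png');hsv=cv2.cvtColor(d['img'],cv2.COLOR_RGB2HSV)
w=(hsv[...,2]>190)&(hsv[...,1]<40)
print(*rects(d,w,22,25,400,(40,170,440,350)),sep='\n')
```

```text
[ 0.4327 -0.2802  0.0673 -0.001  -0.0017 -0.2362]
(551, 435, 69, 28, -25, array([141., 220.]))
(563, 462, 68, 12, -24, array([132., 216.]))
(541, 91, 118, 37, 23, array([251., 222.]))
(579, -412, 59, 33, -10, array([410., 207.]))
(592, 32, 59, 32, 20, array([269., 205.]))
(684, -110, 43, 27, -53, array([314., 176.]))
```

>>> {"name": "move_arm", "arguments": {"rows": "0.43 -0.26 0.06 0 0 -0.23 -0.6;0.43 -0.26 0.06 0 0 -0.23 -0.6;0.43 -0.26 0.06 0 0 -0.23 -0.6;0.43 -0.26 0.06 0 0 -0.23 -0.6;0.43 -0.26 0.06 0 0 -0.23 -0.6;0.43 -0.26 0.06 0 0 -0.23 -0.6;0.43 -0.26 0.06 0 0 -0.23 -0.6"}}

```text
clock: 8.98
eef_pos: [465.7, -383.3, 171.5]
tool_rot: [-3.141, 0.002, -1.87]
force: [0.1, 0.5, 0.1]
width: 68.1
gripper_force: 0.0
```

```bash
cat > wr.py <<'E'
from meas import *
def wb(d,uv):
    """two-height estimate of the block whose blob holds/nears pixel uv"""
    v=d['img'].min(2);m=(v>185).astype(np.uint8);m=cv2.morphologyEx(m,2,np.ones((3,3),np.uint8))
    return rects(d,m,20,500,9000,(uv[0]-70,uv[1]-70,uv[0]+70,uv[1]+70))
E
python3 - <<'E'
from wr import *
d=grab('wrist','w3.png');p=proj(d,(465,-402,20));print(p,d['st']['eef_pos'],wb(d,[int(a) for a in p]))
E
```

```text
(np.float64(271.73974763560113), np.float64(176.13570161993772)) [ 465.65476582 -383.26904082  171.47783646] [(461, -406, 59, 33, 72, array([275., 168.]))]
```

View pics/w3.png

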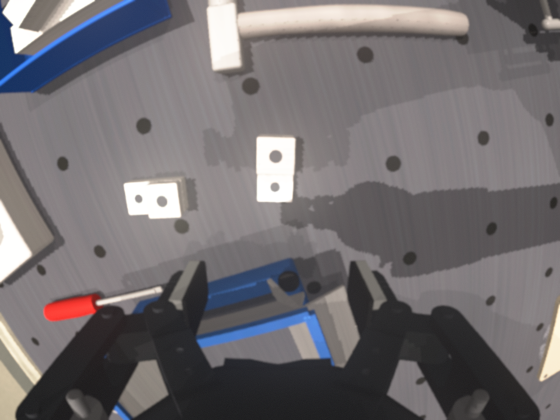

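Run:
```python
from wr import *
d=grab('wrist')
P=np.array([onz(d,*p)[:2] for p in [(257,137,30),(295,138,30),(293,202,16),(257,201,16)]]);a=P[:2].mean(0)-P[2:].mean(0)
c=P.mean(0);y=np.arctan2(a[1],a[0]);print(c,np.linalg.norm(a),y,rel((*c,18),[np.pi,0,y]))
P=np.array([onz(d,*p)[:2] for p in [(125,183,16),(128,215,16),(180,217,30),(178,178,30)]]);print(P.mean(0),P[2:].mean(0)-P[:2].mean(0))
```

```text
[ 460.92435183 -405.3651737 ] 59.68892557875627 -1.8843854227933863 [ 7.910e-02 -4.500e-03  5.139e-01 -4.000e-04  2.000e-04  1.120e-02]
[ 579.40594331 -415.92620312] [-59.17494987  12.92582031]
```

>>> {"name": "move_arm", "arguments": {"rows": "0.079 -0.004 0.35 0 0 0.01 -0.6;0.079 -0.004 0.35 0 0 0.01 -0.6;0.079 -0.004 0.35 0 0 0.01 -0.6;0.079 -0.004 0.45 0 0 0.01 -0.6;0.079 -0.004 0.51 0 0 0.01 -0.6;0.079 -0.004 0.51 0 0 0.01 -0.6;0.079 -0.004 0.51 0 0 0.01 -0.6;0.079 -0.004 0.51 0 0 0.01 0.6;0.079 -0.004 0.51 0 0 0.01 1;0.079 -0.004 0.51 0 0 0.01 1;0.079 -0.004 0.51 0 0 0.01 1;0.079 -0.004 0.51 0 0 0.01 1"}}

```text
clock: 10.08
eef_pos: [460.7, -408.1, 20.5]
tool_rot: [-3.139, -0.001, -1.886]
force: [-0.2, 0.4, 7.5]
width: 30.9
gripper_force: 60.8
```

```bash
python3 -c "
from h import *
p=tote(-24,-26)
print(p,rel((*p,190),[np.pi,0,YAW+np.pi]))"
```

```text
[527.26200742  21.30906139] [-1.4292e+00  2.3020e-01 -5.6700e-01 -2.1000e-03  4.0000e-04  6.1850e-01]
```

>>> {"name": "move_arm", "arguments": {"rows": "0 0 -0.57 0 0 0 1;0 0 -0.57 0 0 0 1;0 0 -0.57 0 0 0 1;0 0 -0.57 0 0 0 1;-0.95 0.153 -0.57 0 0 0.5 1;-0.95 0.153 -0.57 0 0 0.5 1;-0.95 0.153 -0.57 0 0 0.5 1;-0.95 0.153 -0.57 0 0 0.5 1;-0.95 0.153 -0.57 0 0 0.5 1;-0.95 0.153 -0.57 0 0 0.5 1;-0.95 0.153 -0.57 0 0 0.5 1;-0.95 0.153 -0.57 0 0 0.5 1"}}

```text
clock: 11.08
eef_pos: [506.0, -111.8, 191.5]
tool_rot: [3.139, 0.007, -2.659]
force: [0.4, 0.8, -0.8]
width: 30.9
gripper_force: 60.0
```

```bash
python3 -c "
from h import *
p=tote(-24,-26);grab('wrist')
print(read_state()['eef_pos'],rel((*p,130),[np.pi,0,YAW+np.pi]))"
```

```text
[ 505.17688536 -116.56689154  190.96615546] [-2.771e-01  3.735e-01  2.042e-01  3.000e-04  2.100e-03  1.248e-01]
```

>>> {"name": "move_arm", "arguments": {"rows": "-0.277 0.37 0 0 0 0.123 1;-0.277 0.37 0 0 0 0.123 1;-0.277 0.37 0 0 0 0.123 1;-0.277 0.37 0 0 0 0.123 1;-0.277 0.37 0.2 0 0 0.123 1;-0.277 0.37 0.2 0 0 0.123 1;-0.277 0.37 0.2 0 0 0.123 1;-0.277 0.37 0.2 0 0 0.123 1"}}

```text
clock: 11.8
eef_pos: [527.1, 13.3, 129.2]
tool_rot: [3.142, -0.002, -2.865]
force: [-0.3, 0.3, -1.1]
width: 30.4
gripper_force: 60.0
```

```bash
python3 -c "
from h import *
p=tote(-24,-26)
print(read_state()['eef_pos'],rel((*p,35),[np.pi,0,YAW+np.pi]))"
```

```text
[527.1340287   13.34181697 129.21304331] [-0.0083  0.0254  0.314   0.     -0.0012 -0.0048]
```

>>> {"name": "move_arm", "arguments": {"rows": "-0.008 0.024 0.1 0 0 0 1;-0.008 0.024 0.2 0 0 0 1;-0.008 0.024 0.26 0 0 0 1;-0.008 0.024 0.31 0 0 0 1;-0.008 0.024 0.31 0 0 0 1;-0.008 0.024 0.31 0 0 0 1;-0.008 0.024 0.31 0 0 0 0.1;-0.008 0.024 0.31 0 0 0 0.1;-0.008 0.024 0.31 0 0 0 0.1;-0.008 0.024 0 0 0 0 0.1;-0.008 0.024 -0.2 0 0 0 -0.6;-0.008 0.024 -0.2 0 0 0 -0.6"}}

```text
clock: 12.8
eef_pos: [527.7, 21.9, 162.8]
tool_rot: [3.141, -0.001, -2.864]
force: [0.5, 0.2, 0.9]
width: 61.0
gripper_force: 0.0
```

```bash
python3 -c "
from h import *
print(read_state()['eef_pos'],rel((570,-400,200),[np.pi,0,2.926-2*np.pi]))"
```

```text
[527.65317224  21.85725123 162.81595054] [ 2.5000e-01 -1.3909e+00 -1.2500e-01  4.0000e-04 -9.0000e-04  3.1410e-01]
```

>>> {"name": "move_arm", "arguments": {"rows": "0 0 -0.12 0 0 0 -0.6;0.18 -1 -0.12 0 0 0.2 -0.6;0.18 -1 -0.12 0 0 0.2 -0.6;0.18 -1 -0.12 0 0 0.2 -0.6;0.18 -1 -0.12 0 0 0.2 -0.6;0.18 -1 -0.12 0 0 0.2 -0.6;0.18 -1 -0.12 0 0 0.2 -0.6;0.18 -1 -0.12 0 0 0.2 -0.6;0.18 -1 -0.12 0 0 0.2 -0.6;0.18 -1 -0.12 0 0 0.2 -0.6"}}

```text
clock: 13.63
eef_pos: [557.3, -288.3, 197.4]
tool_rot: [-3.138, 0.001, 3.096]
force: [-0.2, 1.0, -0.6]
width: 68.0
gripper_force: 0.0
```

Run:
```python
from meas import *
d=grab('top','t4.png');hsv=cv2.cvtColor(d['img'],cv2.COLOR_RGB2HSV)
print(rel((575,-405,170),[np.pi,0,2.926-2*np.pi]))
w=(hsv[...,2]>190)&(hsv[...,1]<40)
print(*rects(d,w,22,25,700,(40,170,440,350)),sep='\n')
```

```text
[-7.440e-02 -3.996e-01  9.190e-02 -4.000e-04  3.000e-04  1.107e-01]
(551, 435, 68, 28, -25, array([141., 220.]))
(563, 462, 68, 12, -24, array([132., 216.]))
(540, 90, 119, 37, 23, array([251., 222.]))
(562, 27, 123, 40, 6, array([271., 214.]))
```

>>> {"name": "move_arm", "arguments": {"rows": "-0.07 -0.38 0 0 0 0.11 -0.6;-0.07 -0.38 0 0 0 0.11 -0.6;-0.07 -0.38 0 0 0 0.11 -0.6;-0.07 -0.38 0.08 0 0 0.11 -0.6;-0.07 -0.38 0.08 0 0 0.11 -0.6;-0.07 -0.38 0.08 0 0 0.11 -0.6;-0.07 -0.38 0.08 0 0 0.11 -0.6"}}

```text
clock: 14.27
eef_pos: [576.3, -393.5, 174.5]
tool_rot: [3.14, 0.001, 2.936]
force: [0.1, 0.1, -0.5]
width: 68.5
gripper_force: 0.0
```

Run:
```python
from wr import *
d=grab('wrist','w4.png');p=proj(d,(578,-414,20));print(p,d['st']['eef_pos'])
r=wb(d,[int(a) for a in p]);print(r)
```

```text
(np.float64(255.24630355793946), np.float64(201.25397949523222)) [ 576.33296859 -393.45234517  174.46083137]
[(546, -437, 59, 36, -5, array([222., 172.]))]
```

View pics/w4.png

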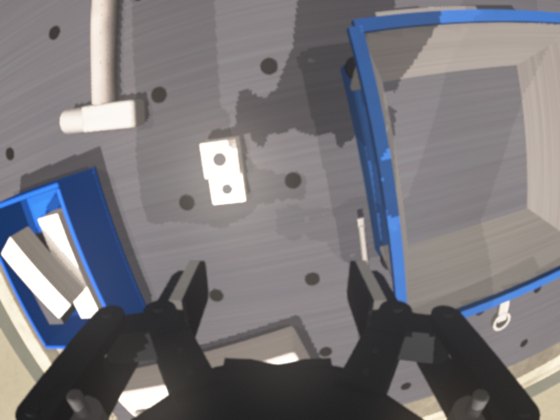

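Run:
```python
from wr import *
d=grab('wrist')
P=np.array([onz(d,*p)[:2] for p in [(200,143,30),(240,137,30),(246,203,16),(211,205,16)]]);a=P[:2].mean(0)-P[2:].mean(0)
c=P.mean(0);y=np.arctan2(a[1],a[0]);print(c,np.linalg.norm(a),np.degrees(y),rel((*c,18),[np.pi,0,y]))
print(wb(d,(222,172)))
```

```text
[ 546.67726596 -435.59951357] 61.2057577489513 171.20376515897962 [ 7.000e-02 -1.552e-01  5.234e-01  2.000e-04  1.300e-03 -3.380e-02]
[(546, -437, 59, 36, -5, array([223., 171.]))]
```

>>> {"name": "move_arm", "arguments": {"rows": "0.07 -0.156 0.2 0 0 -0.05 -0.6;0.07 -0.156 0.3 0 0 -0.05 -0.6;0.07 -0.156 0.4 0 0 -0.05 -0.6;0.07 -0.156 0.45 0 0 -0.05 -0.6;0.07 -0.156 0.52 0 0 -0.05 -0.6;0.07 -0.156 0.52 0 0 -0.05 -0.6;0.07 -0.156 0.52 0 0 -0.05 -0.6;0.07 -0.156 0.52 0 0 -0.05 0.6;0.07 -0.156 0.52 0 0 -0.05 1;0.07 -0.156 0.52 0 0 -0.05 1;0.07 -0.156 0.52 0 0 -0.05 1;0.07 -0.156 0.52 0 0 -0.05 1"}}

```text
clock: 15.37
eef_pos: [546.4, -438.2, 20.0]
tool_rot: [-3.14, 0.004, 3.011]
force: [-0.9, 0.2, 6.3]
width: 31.0
gripper_force: 60.7
```

```bash
python3 -c "
from h import *
p=tote(-8,0)
print(p,rel((*p,190),[np.pi,0,YAW+np.pi]))"
```

```text
[535.32155766  50.75466633] [ 2.4720e-01  1.6102e+00 -5.7010e-01 -1.5000e-03  2.0000e-03 -2.6440e-01]
```

```bash
python3 -c "
from h import *
p=tote(-14,0)
print(p,rel((*p,190),[np.pi,0,YAW+np.pi/2]))"
```

```text
[529.56272591  49.07066608] [ 2.6550e-01  1.6022e+00 -5.7010e-01  4.0000e-04  2.6000e-03  7.3560e-01]
```

>>> {"name": "move_arm", "arguments": {"rows": "0 0 -0.6 0 0 0 1;0 0 -0.6 0 0 0 1;0 0 -0.6 0 0 0 1;0 0 -0.6 0 0 0 1;0 0 -0.6 0 0 0 1;0.14 0.95 -0.6 0 0 0.4 1;0.14 0.95 -0.6 0 0 0.4 1;0.14 0.95 -0.6 0 0 0.4 1;0.14 0.95 -0.6 0 0 0.4 1;0.14 0.95 -0.6 0 0 0.4 1;0.14 0.95 -0.6 0 0 0.4 1;0.14 0.95 -0.6 0 0 0.4 1"}}

```text
clock: 16.37
eef_pos: [539.9, -146.8, 198.1]
tool_rot: [3.141, 0.0, 2.383]
force: [0.3, 1.1, -1.3]
width: 30.5
gripper_force: 60.0
```

```bash
python3 -c "
from h import *
p=tote(-14,0);grab('wrist')
print(read_state()['eef_pos'],rel((*p,190),[np.pi,0,YAW+np.pi/2]))"
```

```text
[ 540.36577637 -136.10237016  198.40574501] [ 0.4458  0.4281  0.0326  0.0028 -0.0039  0.3431]
```

>>> {"name": "move_arm", "arguments": {"rows": "0.445 0.428 0.03 0 0 0.34 1;0.445 0.428 0.03 0 0 0.34 1;0.445 0.428 0.03 0 0 0.34 1;0.445 0.428 0.03 0 0 0.34 1;0.445 0.428 0.03 0 0 0.34 1;0.445 0.428 0.03 0 0 0.34 1;0.445 0.428 0.2 0 0 0.34 1;0.445 0.428 0.2 0 0 0.34 1;0.445 0.428 0.2 0 0 0.34 1;0.445 0.428 0.2 0 0 0.34 1"}}

```text
clock: 17.25
eef_pos: [531.5, 34.4, 137.4]
tool_rot: [-3.14, -0.0, 1.847]
force: [0.9, 0.3, 0.3]
width: 30.6
gripper_force: 60.0
```

```bash
python3 -c "
from h import *
p=tote(-14,0);grab('wrist','w5.png')
print(read_state()['eef_pos'],rel((*p,63),[np.pi,0,YAW+np.pi/2]))"
```

```text
[532.34646769  34.60417552 138.23085622] [ 4.900e-02  4.100e-03  2.508e-01  3.000e-04  2.000e-04 -5.300e-03]
```

View pics/w5.png

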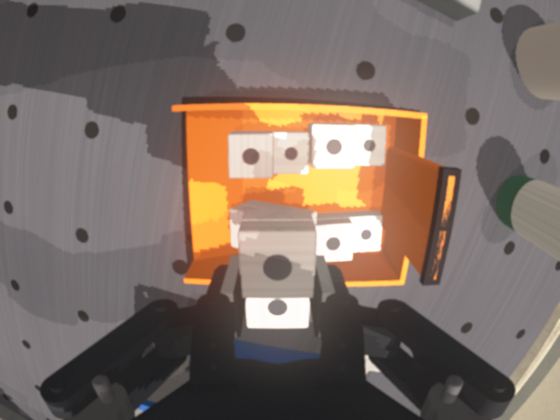

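>>> {"name": "move_arm", "arguments": {"rows": "0.049 0.004 0.1 0 0 0 1;0.049 0.004 0.2 0 0 0 1;0.049 0.004 0.25 0 0 0 1;0.049 0.004 0.25 0 0 0 1;0.049 0.004 0.25 0 0 0 1;0.049 0.004 0.25 0 0 0 0.1;0.049 0.004 0.25 0 0 0 0.1;0.049 0.004 0.25 0 0 0 0.1;0.049 0.004 0.1 0 0 0 0.1;0.049 0.004 -0.15 0 0 0 -0.6;0.049 0.004 -0.15 0 0 0 -0.6;0.049 0.004 -0.15 0 0 0 -0.6"}}

```text
clock: 18.3
eef_pos: [533.8, 50.3, 189.5]
tool_rot: [3.128, 0.002, 1.847]
force: [0.6, -0.3, -0.4]
width: 68.2
gripper_force: 0.0
```

Run:
```python
from meas import *
print(read_state()['eef_pos'])
w=grab('wrist');g=grab('side');t=grab('top')
cv2.imwrite('pics/c5.png',np.hstack([cv2.resize(w['img'][60:340,120:480,::-1],(400,311)),cv2.resize(g['img'][60:270,150:420,::-1],(400,311))]))
# gap between tote & tab from top
hsv=cv2.cvtColor(t['img'],cv2.COLOR_RGB2HSV)
# tab corners seen by the wrist cam
for p in [(459,170),(440,283),(440,165),(424,283)]: print(p)
```

```text
[533.79264315  50.32700001 189.50158839]
(459, 170)
(440, 283)
(440, 165)
(424, 283)
```

View pics/c5.png

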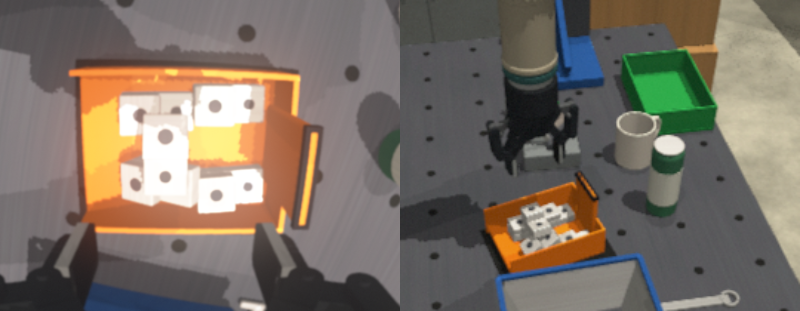

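Run:
```python
from h import *
d=grab('wrist')
f=lambda x,y:onz(d,120+x*.9,60+y*.9,108)[:2]
a,b=f(315.5,126),f(302,228);print(a,b,np.linalg.norm(a-b),(a+b)/2)
v=b-a; print(np.degrees(np.arctan2(v[1],v[0])))
print(rel((*((a+b)/2),200),[np.pi,0,YAW+np.pi/2]),read_state()['eef_pos'])
```

```text
[601.12799427 108.91062922] [619.34186839  42.64355646] 68.72459634522734 [610.23493133  75.77709284]
-74.6314424028543
[ 9.600e-03  2.858e-01 -5.960e-02 -5.000e-04  1.000e-04 -4.700e-03] [528.53990669  49.53768123 182.19482037]
```

>>> {"name": "move_arm", "arguments": {"rows": "0 0.2 -0.3 0 0 0 -0.6;0 0.2 -0.5 0 0 0 -0.6;0 0.2 -0.5 0 0 0 -0.6;0 0.2 -0.5 -0.64 0 0 -0.6;0 0.2 -0.5 -0.64 0 0 -0.6;0 0.2 -0.5 -0.64 0 0 -0.6;0 0.2 -0.5 -0.64 0 0 -0.6;0 0.2 -0.5 -0.64 0 0 -0.6;0 0.2 -0.5 -0.64 0 0 -0.6;0 0.2 -0.5 -0.64 0 0 -0.6;0 0.2 -0.5 -0.64 0 0 -0.6;0 0.2 -0.5 -0.64 0 0 -0.6"}}

```text
clock: 19.5
eef_pos: [585.5, 67.0, 346.2]
tool_rot: [2.49, -0.028, 1.871]
force: [-0.5, 1.2, 0.8]
width: 68.3
gripper_force: 0.0
```

Run:
```python
from h import *
get_image('wrist');s=read_state();print(s['qpos'].round(3),s['eef_pos'],T_tool(s)[:3,:3].round(2))
```

```text
[-0.119  0.216  0.061  2.135 -0.869  0.233  1.023] [586.19714356  66.11733067 347.52608598] [[-0.29  0.76  0.58]
 [ 0.96  0.22  0.2 ]
 [ 0.03  0.61 -0.79]]
```

```bash
cat >> h.py <<'E'
HOP=np.array([563,-211.])
def pour(psi,th,lipz=150,off=20,dx=0,gz=80):
    """TCP pose for tote yaw psi(deg), tilt th, lip off mm beyond hopper centre toward the tab"""
    Rt=R.from_euler('z',psi,degrees=True)*R.from_euler('y',-th)
    e=np.array([np.cos(np.radians(psi)),np.sin(np.radians(psi))])
    lip=np.r_[HOP+off*e,lipz]; p=lip+Rt.apply([165,0,gz-24])
    return p,Rt*R.from_euler('xyz',[np.pi,0,np.pi/2])
E
python3 - <<'E'
from h import *
p,r=pour(-50,1.15);print(p);q,r0=pour(-50,0)
print(rel(p,r0),rel(p,r))
E
```

```text
[ 586.32396436 -238.79641832  323.48134683]
[-0.9732 -0.2699 -0.1396  0.3579 -0.2585  0.7121] [-0.9732 -0.2699 -0.1396 -0.2876 -0.6009  0.4546]
```

>>> {"name": "move_arm", "arguments": {"rows": "-0.97 -0.27 -0.14 0.36 -0.26 0.71 -0.6;-0.97 -0.27 -0.14 0.36 -0.26 0.71 -0.6;-0.97 -0.27 -0.14 0.36 -0.26 0.71 -0.6;-0.97 -0.27 -0.14 0.36 -0.26 0.71 -0.6;-0.97 -0.27 -0.14 0.36 -0.26 0.71 -0.6;-0.97 -0.27 -0.14 0.36 -0.26 0.71 -0.6;-0.97 -0.27 -0.14 0.36 -0.26 0.71 -0.6;-0.97 -0.27 -0.14 0.36 -0.26 0.71 -0.6;-0.97 -0.27 -0.14 0.36 -0.26 0.71 -0.6;-0.97 -0.27 -0.14 0.36 -0.26 0.71 -0.6;-0.97 -0.27 -0.14 0.36 -0.26 0.71 -0.6;-0.97 -0.27 -0.14 0.36 -0.26 0.71 -0.6"}}

```text
clock: 20.55
eef_pos: [587.1, -237.1, 321.7]
tool_rot: [-3.138, 0.012, 0.7]
force: [-0.4, -0.9, -0.5]
width: 68.4
gripper_force: 0.0
```

Run:
```python
from h import *
s=read_state();print(s['qpos'].round(2));p,r=pour(-50,1.15);print(rel(p,r))
```

```text
[-0.1   0.65  0.79  1.47 -0.46  1.22 -0.12]
[-0.0058  0.0027 -0.006  -0.7342  0.006   0.0054]
```

>>> {"name": "move_arm", "arguments": {"rows": "0 0 0 -0.73 0 0 -0.6;0 0 0 -0.73 0 0 -0.6;0 0 0 -0.73 0 0 -0.6;0 0 0 -0.73 0 0 -0.6;0 0 0 -0.73 0 0 -0.6;0 0 0 -0.73 0 0 -0.6;0 0 0 -0.73 0 0 -0.6;0 0 0 -0.73 0 0 -0.6;0 0 0 -0.73 0 0 -0.6;0 0 0 -0.73 0 0 -0.6;0 0 0 -0.73 0 0 -0.6;0 0 0 -0.73 0 0 -0.6"}}

```text
clock: 21.55
eef_pos: [644.6, -236.6, 336.2]
tool_rot: [2.258, 0.047, 0.651]
force: [-0.5, -0.6, 0.3]
width: 68.6
gripper_force: 0.0
```

Run:
```python
from h import *
get_image('wrist');s=read_state();print(s['qpos'].round(2),s['eef_pos'],T_tool(s)[:3,:3].round(2));p,r=pour(-50,1.15);print(rel(p,r))
```

```text
[-0.74  0.85  1.32  1.99 -1.1   0.23  0.24] [ 645.74866099 -237.05932414  336.73573777] [[ 0.8   0.41  0.45]
 [ 0.6  -0.48 -0.63]
 [-0.05  0.77 -0.63]]
[-0.1589 -0.1129 -0.0566 -0.1692  0.0414  0.0091]
```

```bash
cat > kin.py <<'E'
import numpy as np
from scipy.spatial.transform import Rotation as R
from scipy.optimize import least_squares
def fk(q,P,sg=-1):
    h,l1,o1,o2,l2,o3,L=P[:7]
    z=lambda a:R.from_euler('z',sg*a); y=lambda a:R.from_euler('y',a)
    A=z(q[0])*y(q[1]); p=np.array([0,0,h])+(A.apply([0,0,0]))
    A=A*z(q[2]); p=p+A.apply([o1,0,l1]); A=A*y(q[3]); p=p+A.apply([o2,0,l2]); A=A*z(q[4])*y(q[5]); p=p+A.apply([o3,0,L]); A=A*z(q[6])
    return p,A*R.from_euler('z',P[7])
E
python3 - <<'E'
from kin import *
D=[([-1.28079898,0.62934524,0.03847824,1.51836563,-0.02700483,0.99631935,-0.01996586],[226.2,608.73,244.39],[-3.13967,0,2.7858]),
([-0.119,0.216,0.061,2.135,-0.869,0.233,1.023],[586.2,66.1,347.5],None),
([-0.1,.65,.79,1.47,-.46,1.22,-.12],[587.1,-237.1,321.7],[-3.138,.012,.7]),
([-0.74,.85,1.32,1.99,-1.1,.23,.24],[645.7,-237.1,336.7],[2.258,.047,.651])]
for sg in(-1,1):
    for q,p,r in D:
        A=fk(q,[340,400,0,0,400,0,250,0],sg)[1]
        if r is None: print(A.as_matrix().round(2).tolist())
        else: print(sg,(A.inv()*R.from_euler('xyz',r)).as_rotvec().round(2))
E
```

```text
-1 [-0.    0.    1.57]
[[-0.76, -0.29, 0.58], [-0.22, 0.96, 0.2], [-0.61, 0.03, -0.79]]
-1 [0.   0.01 1.57]
-1 [0.   0.01 1.57]
1 [ 0.   -0.   -0.86]
[[-0.76, 0.29, 0.58], [0.22, 0.96, -0.2], [-0.61, -0.03, -0.79]]
1 [-0.02  0.01 -2.97]
1 [ 1.34 -1.33  2.29]
```

```bash
cat >> kin.py <<'E'
D=[([-1.28079898,0.62934524,0.03847824,1.51836563,-0.02700483,0.99631935,-0.01996586],[226.2,608.73,244.39]),
([-0.119,0.216,0.061,2.135,-0.869,0.233,1.023],[586.2,66.1,347.5]),
([-0.1,.65,.79,1.47,-.46,1.22,-.12],[587.1,-237.1,321.7]),
([-0.74,.85,1.32,1.99,-1.1,.23,.24],[645.7,-237.1,336.7])]
P0=np.array([340,400,0,0,400,0,250.])
P=np.r_[least_squares(lambda P:np.r_[np.concatenate([fk(q,np.r_[P,0])[0]-p for q,p in D]),.01*(P-P0)],P0).x,np.pi/2]
LO=np.array([-3.06,-.37,-1.25,.18,-1.1,.23,-2.94]);HI=np.array([3.06,2.12,1.32,2.47,4.24,1.98,2.94])
def ik(p,r,q0,w=0.01):
    def f(q):
        a,A=fk(q,P); return np.r_[(a-p)/100,(A.inv()*r).as_rotvec(),w*(q-q0)]
    s=least_squares(f,np.clip(q0,LO+1e-3,HI-1e-3),bounds=(LO,HI)); return s.x,np.linalg.norm(s.fun[:6])
E
python3 - <<'E'
from kin import *;from h import pour,rel,HOP,TO,YAW,tote
print(P.round(1),[np.round(fk(q,P)[0]-p,1) for q,p in D])
rng=np.random.default_rng(0)
for psi in range(-120,61,20):
  for th in (.9,1.15):
    p,r=pour(psi,th);S=[]
    for k in range(25):
        q,e=ik(p,r,rng.uniform(LO,HI),1e-4)
        if e<.02:S.append(q.round(1))
    S=np.unique(np.array(S),axis=0) if S else []
    # tally
    print(psi,th,len(S)); 
    if len(S): 
        S=S[np.argsort(np.abs(S[:,2]))][:2]; print(S)
E
```

```text
[331.1 488.   40.2 -32.7 354.7 -17.3 289.9   1.6] [array([-24.7,  10.9,   1.7]), array([10. ,  7.9,  0.9]), array([ 2.6,  2.2, -3.7]), array([-13.5,   2.9,   1.2])]
-120 0.9 14
[[ 0.1  0.7 -0.   1.6  0.8  1.4 -2.3]
 [ 0.   0.7  0.1  1.6  0.8  1.4 -2.3]]
-120 1.15 10
[[ 0.1  0.8 -0.1  1.5  1.   1.7 -2.4]
 [-0.   0.8  0.1  1.5  0.9  1.6 -2.4]]
-100 0.9 11
[[ 0.   0.6  0.1  1.8  1.   1.1 -2.2]
 [-0.   0.6  0.2  1.8  0.9  1.1 -2.2]]
-100 1.15 14
[[-0.1  0.7  0.1  1.8  1.1  1.3 -2.4]
 [-0.2  0.7  0.2  1.8  1.1  1.3 -2.4]]
-80 0.9 8
[[ 0.3  0.5 -0.2  1.9  1.3  1.  -2.2]
 [ 0.6  0.6 -0.7  1.9  1.5  1.2 -2.3]]
-80 1.15 15
[[-0.1  0.5  0.1  2.   1.4  1.1 -2.5]
 [ 0.1  0.5 -0.1  2.   1.5  1.2 -2.5]]
-60 0.9 12
[[ 0.1  0.4  0.2  2.   1.6  0.6 -2.2]
 [ 0.   0.4  0.2  2.   1.6  0.5 -2.2]]
-60 1.15 10
[[ 0.   0.5  0.   2.2  1.9  0.9 -2.6]
 [ 0.1  0.5 -0.1  2.2  1.9  1.  -2.6]]
-40 0.9 11
[[ 0.3  0.4 -0.1  2.1  2.1  0.4 -2.4]
 [-0.1  0.4  0.4  2.1  2.4  0.2 -2.7]]
-40 1.15 10
[[ 0.   0.4  0.2  2.3  2.5  0.8 -2.9]
 [ 0.4  0.4 -0.3  2.3  2.4  0.9 -2.8]]
-20 0.9 11
[[ 0.2  0.4  0.2  2.1  3.4  0.3  2.9]
 [ 0.5  0.4 -0.2  2.1  3.   0.2 -2.9]]
-20 1.15 8
[[ 0.7  0.4 -0.4  2.4  3.   0.8 -2.9]
 [ 0.1  0.4  0.4  2.4  3.3  0.8  2.9]]
0 0.9 5
[[ 0.3  0.4  0.1  2.1  4.2  0.4  2.3]
 [ 0.8  0.4 -0.5  2.1  4.   0.2  2.7]]
0 1.15 9
[[ 0.7  0.4 -0.2  2.3  3.8  0.7  2.9]
 [ 0.3  0.4  0.3  2.3  3.9  0.9  2.7]]
20 0.9 0
20 1.15 0
40 0.9 4
[[ 0.9  0.5 -0.4  1.9 -1.1  0.7  2.1]
 [ 1.2  0.6 -0.9  1.9 -0.8  0.5  1.8]]
40 1.15 2
[[ 1.3  0.7 -0.9  2.  -1.1  0.6  2.3]
 [ 1.5  1.  -1.2  2.  -0.6  0.4  1.9]]
60 0.9 5
[[ 0.6  0.6 -0.   1.7 -1.   1.2  2.2]
 [ 0.5  0.6  0.1  1.7 -1.   1.2  2.2]]
60 1.15 3
[[ 0.8  0.7 -0.1  1.7 -1.1  1.4  2.4]
 [ 1.4  1.  -1.2  1.8 -0.3  0.8  1.7]]
```

>>> {"name": "move_arm", "arguments": {"rows": "0 0 0 0.57 0 0 -0.6;0 0 0 0.57 0 0 -0.6;0 0 0 0.57 0 0 -0.6;0 0 0 0.57 0 0 -0.6;0 0 0 0.57 0 0 -0.6;0 0 0 0.57 0 0 -0.6;0 0 0 0.57 0 0 -0.6;0 0 0 0.57 0 0 -0.6;0 0 0 0.57 0 0 -0.6"}}

```text
clock: 22.35
eef_pos: [642.4, -244.8, 339.6]
tool_rot: [-3.132, 0.043, 0.64]
force: [-0.4, -1.3, -0.1]
width: 68.5
gripper_force: 0.0
```

Run:
```python
from h import *
get_image('wrist');s=read_state();print(s['qpos'].round(2),s['eef_pos']);print(rel((600,0,330),[np.pi,0,np.radians(90)]),rel((617,75.5,200),[np.pi,0,np.radians(105.8)]))
```

```text
[-0.16  0.83  1.07  1.25 -0.67  1.46 -0.1 ] [ 642.54569181 -243.09454785  339.22762068]
[ 0.3724 -0.7339  0.0205 -0.0171  0.0229 -0.5915] [ 0.5867 -0.8984  0.4463 -0.0206  0.0209 -0.767 ]
```

>>> {"name": "move_arm", "arguments": {"rows": "0.58 -0.89 0.2 -0.02 0.02 -0.76 -0.6;0.58 -0.89 0.2 -0.02 0.02 -0.76 -0.6;0.58 -0.89 0.2 -0.02 0.02 -0.76 -0.6;0.58 -0.89 0.2 -0.02 0.02 -0.76 -0.6;0.58 -0.89 0.2 -0.02 0.02 -0.76 -0.6;0.58 -0.89 0.2 -0.02 0.02 -0.76 -0.6;0.58 -0.89 0.2 -0.02 0.02 -0.76 -0.6;0.58 -0.89 0.2 -0.02 0.02 -0.76 -0.6;0.58 -0.89 0.2 -0.02 0.02 -0.76 -0.6;0.58 -0.89 0.2 -0.02 0.02 -0.76 -0.6;0.58 -0.89 0.2 -0.02 0.02 -0.76 -0.6;0.58 -0.89 0.2 -0.02 0.02 -0.76 -0.6"}}

```text
clock: 23.4
eef_pos: [618.3, 78.6, 274.8]
tool_rot: [-3.141, -0.001, 1.84]
force: [-0.9, -1.0, 0.5]
width: 68.5
gripper_force: 0.0
```

Run:
```python
from h import *
get_image('wrist');s=read_state();print(s['qpos'].round(2),s['eef_pos'],s['tool_rot']);
```

```text
[-0.62  0.68  0.8   1.57 -0.53  1.12  0.57] [618.65606995  78.27616476 274.80388655] [-3.14103777e+00 -1.27965356e-03  1.83911690e+00]
```

```bash
cat >> kin.py <<'E'
D+=[([-0.16,.83,1.07,1.25,-.67,1.46,-.1],[642.5,-243.1,339.2]),([-0.62,.68,.8,1.57,-.53,1.12,.57],[618.7,78.3,274.8])]
P=np.r_[least_squares(lambda P:np.r_[np.concatenate([fk(q,np.r_[P,0])[0]-p for q,p in D]),.002*(P-P0)],P0).x,np.pi/2]
def jac(q):
    p,A=fk(q,P);J=np.zeros((6,7))
    for i in range(7):
        d=q.copy();d[i]+=1e-5;b,B=fk(d,P);J[:3,i]=(b-p)/1e-5/1000;J[3:,i]=(B*A.inv()).as_rotvec()/1e-5
    return J
def track(q,p1,r1,n=120):
    """pinv tracking from q to pose (p1,r1), straight line, clip at limits"""
    q=np.array(q,float);p0,A0=fk(q,P);rv=(A0.inv()*r1).as_rotvec()
    for k in range(1,n+1):
        pt=p0+(np.array(p1)-p0)*k/n;rt=A0*R.from_rotvec(rv*k/n)
        for _ in range(2):
            p,A=fk(q,P);e=np.r_[(pt-p)/1000,(rt*A.inv()).as_rotvec()]
            free=np.ones(7,bool)
            for __ in range(4):
                J=jac(q)[:,free];dq=np.zeros(7);dq[free]=J.T@np.linalg.solve(J@J.T+1e-4*np.eye(6),e)
                bad=free&((q+dq<LO)|(q+dq>HI))
                if not bad.any():break
                free&=~bad
            q=np.clip(q+dq,LO,HI)
    p,A=fk(q,P);return q,np.linalg.norm(p1-p),np.linalg.norm((r1*A.inv()).as_rotvec())
E
python3 - <<'E'
from kin import *
print(P.round(1),[np.round(fk(q,P)[0]-p,1) for q,p in D])
E_=lambda y:R.from_euler('xyz',[np.pi,0,y])
print(track(D[4][0],[618.7,78.3,274.8],E_(1.84)))
a=track(D[5][0],[642.5,-243,339],E_(.64))
print(a)
E
```

```text
[337.3 504.1  26.7 -21.3 367.3 -16.7 300.1   1.6] [array([-24.1,  13.1,   2.3]), array([6.7, 9.9, 0.5]), array([ 5.9,  2.7, -3. ]), array([-13.9,   1.1,   2.1]), array([-7. ,  0.6, -0.5]), array([ 4. ,  4.1, -1.4])]
(array([-0.62649036,  0.67386974,  0.81102629,  1.58309432, -0.52778654,
        1.11589907,  0.58177993]), np.float64(9.639605021437096e-06), np.float64(3.4366007520076006e-09))
(array([-0.14779289,  0.81817315,  1.05188944,  1.25839815, -0.69399953,
        1.43601447, -0.09246098]), np.float64(3.793354364923421e-05), np.float64(1.2547107771526094e-08))
```

Run:
```python
from kin import *;from h import pour
q0=np.array(D[5][0]);Rg=R.from_euler('xyz',[np.pi,0,np.radians(105.8)])
q1=track(q0,[617,75,330],Rg,30)[0]
for psi in(-60,-80,-100,-120,-140):
    p,r=pour(psi,1.15);_,r0=pour(psi,0)
    a=track(q1,p,r0);b=track(a[0],p,r)
    c=track(q1,p,r)   # combined
    print(psi,a[0].round(2),np.round(a[1:],2),b[0].round(2),np.round(b[1:],2),'| direct',c[0].round(2),np.round(c[1:],2))
# null-space loops
def loop(q,ax,ang,dp=(0,0,0)):
    p,A=fk(q,P);m=track(q,p+np.array(dp),A*R.from_rotvec(np.array(ax)*ang),60);return track(m[0],p,A,60)[0],m
for nm,ax in dict(z=(0,0,1),x=(1,0,0),y=(0,1,0)).items():
    for ang in(-1.5,-1,-.6,.6,1,1.5):
        q,m=loop(q1,ax,ang);print(nm,ang,q.round(2),np.round(m[1:],2))
```

```text
-60 [-0.23  0.76  1.12  1.49 -0.69  1.33 -0.1 ] [0. 0.] [-0.64  1.12  1.32  1.78 -0.93  0.23 -0.25] [1.3871e+02 1.2000e-01] | direct [-0.62  1.12  1.31  1.77 -1.05  0.23 -0.12] [1.4196e+02 1.3000e-01]
-80 [-0.25  0.78  1.2   1.52 -0.74  1.35 -0.39] [0. 0.] [-0.82  1.03  1.32  2.02  0.37  0.33 -1.67] [0. 0.] | direct [-0.82  1.03  1.32  2.02  0.37  0.33 -1.67] [0. 0.]
-100 [-0.29  0.81  1.28  1.56 -0.78  1.37 -0.67] [0. 0.] [-0.74  1.12  1.32  1.77  0.12  0.79 -1.6 ] [0. 0.] | direct [-0.74  1.12  1.32  1.77  0.12  0.79 -1.6 ] [0. 0.]
-120 [-0.31  0.81  1.32  1.59 -0.79  1.37 -1.  ] [0. 0.] [-0.61  1.2   1.32  1.5   0.02  1.23 -1.65] [0. 0.] | direct [-0.61  1.2   1.32  1.5   0.02  1.23 -1.65] [0. 0.]
-140 [-0.34  0.78  1.32  1.63 -0.78  1.35 -1.35] [0. 0.] [-0.44  1.26  1.32  1.23 -0.06  1.65 -1.74] [0. 0.] | direct [-0.44  1.26  1.32  1.23 -0.06  1.65 -1.74] [0. 0.]
z -1.5 [-0.63  0.62  0.83  1.51 -0.47  1.22  0.55] [0. 0.]
z -1 [-0.63  0.62  0.83  1.51 -0.47  1.22  0.55] [0. 0.]
z -0.6 [-0.63  0.62  0.83  1.51 -0.47  1.22  0.55] [0. 0.]
z 0.6 [-0.63  0.62  0.83  1.51 -0.47  1.22  0
[... 180 characters left out ...]
77.55   0.42]
x -1 [-0.22  0.5   0.14  1.52 -0.08  1.13  0.22] [1.5019e+02 9.0000e-02]
x -0.6 [-0.63  0.62  0.83  1.51 -0.47  1.22  0.55] [0. 0.]
x 0.6 [-0.25  0.5   0.2   1.52 -0.11  1.13  0.25] [1.11 0.  ]
x 1 [-0.35  0.52  0.35  1.52 -0.19  1.14  0.31] [1.2838e+02 5.0000e-02]
x 1.5 [-0.74  0.71  1.07  1.51 -0.64  1.3   0.68] [3.8878e+02 1.2000e-01]
y -1.5 [-0.57  0.58  0.71  1.51 -0.4   1.19  0.49] [0. 0.]
y -1 [-0.63  0.62  0.83  1.51 -0.47  1.22  0.55] [0. 0.]
y -0.6 [-0.63  0.62  0.83  1.51 -0.47  1.22  0.55] [0. 0.]
y 0.6 [-0.63  0.62  0.83  1.51 -0.47  1.22  0.55] [0. 0.]
y 1 [-0.63  0.62  0.83  1.51 -0.47  1.22  0.55] [0. 0.]
y 1.5 [-0.42  0.53  0.46  1.51 -0.25  1.15  0.36] [0. 0.]
```

>>> {"name": "move_arm", "arguments": {"rows": "0 0 -0.18 0 0 0 -0.6;0 0 -0.18 0 0 0 -0.6;0 0 -0.18 0.38 0 0 -0.6;0 0 -0.18 0.38 0 0 -0.6;0 0 -0.18 0.38 0 0 -0.6;0 0 -0.18 0.38 0 0 -0.6;0 0 -0.18 0.38 0 0 -0.6;0 0 -0.18 0 0 0 -0.6;0 0 -0.18 0 0 0 -0.6;0 0 -0.18 0 0 0 -0.6;0 0 -0.18 0 0 0 -0.6;0 0 -0.18 0 0 0 -0.6"}}

```text
clock: 24.45
eef_pos: [619.3, 76.8, 329.1]
tool_rot: [3.136, -0.0, 1.837]
force: [-0.2, -0.0, 1.0]
width: 68.7
gripper_force: 0.0
```

```bash
cat > sim.py <<'E'
from kin import *;from h import pour,read_state,get_image
get_image('wrist');q0=read_state()['qpos'];print(q0.round(2))
Rg=R.from_euler('xyz',[np.pi,0,np.radians(105.8)])
q1=track(q0,[617,75,330],Rg,30)[0]
for psi in(-60,-80,-100,-120):
    p,r=pour(psi,1.15);_,r0=pour(psi,0)
    a=track(q1,p,r0);b=track(a[0],p,r)
    print(psi,a[0].round(2),np.round(a[1:],2),b[0].round(2),np.round(b[1:],2))
E
python3 sim.py
```

```text
[-0.56  0.58  0.69  1.51 -0.39  1.18  0.45]
-60 [-0.18  0.7   1.    1.49 -0.6   1.28 -0.16] [0. 0.] [-0.63  1.12  1.31  1.76 -0.89  0.24 -0.28] [1.4288e+02 1.2000e-01]
-80 [-0.21  0.72  1.08  1.52 -0.65  1.29 -0.45] [0. 0.] [-0.82  1.03  1.32  2.02  0.37  0.33 -1.67] [0. 0.]
-100 [-0.25  0.74  1.17  1.56 -0.7   1.31 -0.74] [0. 0.] [-0.74  1.12  1.32  1.77  0.12  0.79 -1.6 ] [0. 0.]
-120 [-0.3   0.77  1.25  1.6  -0.74  1.33 -1.04] [0. 0.] [-0.61  1.2   1.32  1.5   0.02  1.23 -1.65] [0. 0.]
```

>>> {"name": "move_arm", "arguments": {"rows": "0 0 0 0.5 0 0 -0.6;0 0 0 0.5 0 0 -0.6;0 0 0 0.5 0 0 -0.6;0 0 0 0.5 0 0 -0.6;0 0 0 0.5 0 0 -0.6;0 0 0 0.5 0 0 -0.6;0 0 0 0 0 0 -0.6;0 0 0 0 0 0 -0.6;0 0 0 0 0 0 -0.6;0 0 0 0 0 0 -0.6;0 0 0 0 0 0 -0.6;0 0 0 0 0 0 -0.6"}}

```text
clock: 25.5
eef_pos: [614.5, 75.4, 328.8]
tool_rot: [-3.138, -0.002, 1.836]
force: [-0.7, -0.1, -0.3]
width: 68.7
gripper_force: 0.0
```

```bash
python3 sim.py
```

```text
[-0.33  0.53  0.27  1.49 -0.15  1.15  0.23]
-60 [ 0.    0.58  0.63  1.5  -0.36  1.18 -0.36] [0. 0.] [-0.64  1.12  1.31  1.78 -0.93  0.23 -0.25] [1.387e+02 1.200e-01]
-80 [-0.04  0.59  0.71  1.53 -0.4   1.18 -0.65] [0. 0.] [-0.82  1.03  1.32  2.02  0.37  0.33 -1.67] [0. 0.]
-100 [-0.09  0.59  0.8   1.56 -0.45  1.18 -0.95] [0. 0.] [-0.74  1.12  1.32  1.77  0.13  0.79 -1.6 ] [0. 0.]
-120 [-0.15  0.59  0.89  1.6  -0.49  1.18 -1.25] [0. 0.] [-0.6   1.16  1.25  1.5   0.09  1.24 -1.71] [0. 0.]
```

>>> {"name": "move_arm", "arguments": {"rows": "0 0 0 0.5 0 0 -0.6;0 0 0 0.5 0 0 -0.6;0 0 0 0.5 0 0 -0.6;0 0 0 0.5 0 0 -0.6;0 0 0 0.5 0 0 -0.6;0 0 0 0.5 0 0 -0.6;0 0 0 0 0 0 -0.6;0 0 0 0 0 0 -0.6;0 0 0 0 0 0 -0.6;0 0 0 0 0 0 -0.6;0 0 0 0 0 0 -0.6;0 0 0 0 0 0 -0.6"}}

```text
clock: 26.55
eef_pos: [617.2, 76.9, 329.2]
tool_rot: [-3.139, -0.002, 1.839]
force: [-1.1, -1.1, 0.2]
width: 68.4
gripper_force: 0.0
```

```bash
python3 sim.py; python3 -c "
from h import *
print(read_state()['eef_pos'],rel((617,75.5,150),[np.pi,0,np.radians(105.8)]))"
```

```text
[-0.41  0.54  0.4   1.49 -0.22  1.16  0.3 ]
-60 [-0.06  0.61  0.74  1.5  -0.43  1.2  -0.3 ] [0. 0.] [-0.64  1.12  1.31  1.78 -0.93  0.23 -0.25] [1.387e+02 1.200e-01]
-80 [-0.1   0.62  0.83  1.53 -0.48  1.21 -0.59] [0. 0.] [-0.82  1.03  1.32  2.02  0.37  0.33 -1.67] [0. 0.]
-100 [-0.15  0.63  0.92  1.56 -0.52  1.21 -0.88] [0. 0.] [-0.74  1.12  1.32  1.77  0.12  0.79 -1.6 ] [0. 0.]
-120 [-0.2   0.64  1.    1.6  -0.57  1.22 -1.18] [0. 0.] [-0.61  1.2   1.32  1.5   0.02  1.23 -1.65] [0. 0.]
[618.88315271  78.02792429 329.17478788] [-0.0077 -0.0058  0.5973 -0.0026 -0.0013 -0.004 ]
```

>>> {"name": "move_arm", "arguments": {"rows": "-0.007 -0.006 0.2 0 0 0 -0.2;-0.007 -0.006 0.4 0 0 0 -0.2;-0.007 -0.006 0.6 0 0 0 -0.2;-0.007 -0.006 0.6 0 0 0 -0.2;-0.007 -0.006 0.6 0 0 0 -0.2;-0.007 -0.006 0.6 0 0 0 -0.2;-0.007 -0.006 0.6 0 0 0 -0.2"}}

```text
clock: 27.18
eef_pos: [619.7, 76.7, 146.7]
tool_rot: [-3.137, -0.002, 1.842]
force: [1.1, -0.4, -0.4]
width: 51.2
gripper_force: 0.0
```

Run:
```python
from h import *
d=grab('wrist','w6.png');g=grab('side')
cv2.imwrite('pics/c6.png',np.hstack([cv2.resize(d['img'][...,::-1],(480,360)),cv2.resize(g['img'][100:250,190:323,::-1],(319,360))]))
print(d['st']['eef_pos'],d['st']['tool_rot'])
```

```text
[619.67059911  76.66101385 146.65144069] [-3.13703495e+00 -1.85391641e-03  1.84225421e+00]
```

View pics/c6.png

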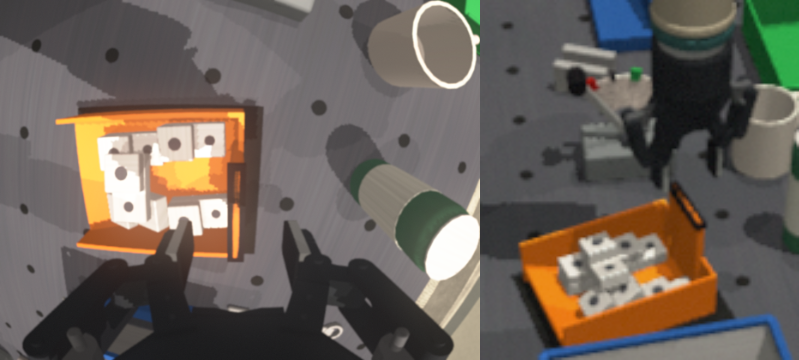

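>>> {"name": "move_arm", "arguments": {"rows": "0 0 0.1 0 0 0 -0.2;0 0 0.2 0 0 0 -0.2;0 0 0.21 0 0 0 -0.2;0 0 0.21 0 0 0 -0.2;0 0 0.21 0 0 0 0.6;0 0 0.21 0 0 0 1;0 0 0.21 0 0 0 1;0 0 0.21 0 0 0 1;0 0 0.21 0 0 0 1;0 0 0.21 0 0 0 1"}}

```text
clock: 28.12
eef_pos: [618.5, 76.2, 87.4]
tool_rot: [3.141, -0.002, 1.84]
force: [-2.6, 0.4, 6.5]
width: 9.1
gripper_force: 60.1
```

>>> {"name": "move_arm", "arguments": {"rows": "0 0 -0.05 0 0 0 1;0 0 -0.1 0 0 0 1;0 0 -0.2 0 0 0 1;0 0 -0.3 0 0 0 1;0 0 -0.4 0 0 0 1;0 0 -0.5 0 0 0 1;0 0 -0.6 0 0 0 1;0 0 -0.7 0 0 0 1;0 0 -0.8 0 0 0 1;0 0 -0.85 0 0 0 1;0 0 -0.85 0 0 0 1"}}

```text
clock: 29.03
eef_pos: [620.0, 75.7, 344.4]
tool_rot: [3.135, -0.001, 1.841]
force: [1.1, -0.4, -7.4]
width: 9.3
gripper_force: 59.6
```

Run:
```python
from h import *;from kin import *
get_image('side');s=read_state();print(s['eef_pos'],s['tool_rot'],s['qpos'].round(2),s['width'],s['force'])
for psi in(-90,-100,-110):
    q=s['qpos'];e=[]
    p,r=pour(psi,0,lipz=190,off=30,gz=84);print(psi,p.round(),rel(p,r))
    for th in(0,.3,.6,.9,1.2):
        p,r=pour(psi,th,lipz=190 if th<.5 else 150,off=30,gz=84);q,a,b=track(q,p,r,60);e.append((round(a,1),round(b,2)));print(q.round(2),e[-1],p.round())
```

```text
[618.83498809  75.85779061 341.66758023] [ 3.13955723e+00 -1.76173626e-03  1.84141715e+00] [-0.41  0.53  0.4   1.47 -0.22  1.18  0.3 ] 9.41602325546463 [ 0.70158109  0.37526793 -8.0996945 ]
-90 [ 563. -406.  250.] [-1.4985e+00 -6.0930e-01  3.0170e-01 -1.0000e-04 -2.0000e-03  1.1723e+00]
[ 0.2   0.82  0.8   1.36 -0.6   1.2  -0.52] (np.float64(0.0), np.float64(0.0)) [ 563. -406.  250.]
[-0.09  0.76  0.99  1.54 -0.47  0.96 -0.65] (np.float64(0.0), np.float64(0.0)) [ 563. -381.  296.]
[-0.39  0.84  1.18  1.74 -0.38  0.69 -0.82] (np.float64(0.0), np.float64(0.0)) [ 563. -343.  293.]
[-0.64  0.97  1.32  1.85 -0.16  0.56 -1.14] (np.float64(0.0), np.float64(0.0)) [ 563. -297.  317.]
[-0.8   1.1   1.32  1.9   0.27  0.56 -1.67] (np.float64(0.0), np.float64(0.0)) [ 563. -245.  326.]
-100 [ 529. -403.  250.] [-1.4588e+00 -7.1550e-01  3.0150e-01 -3.0000e-04 -2.0000e-03  1.2834e+00]
[ 0.17  0.79  0.85  1.47 -0.62  1.17 -0.62] (np.float64(0.0), np.float64(0.0)) [ 529. -403.  250.]
[-0.12  0.76  1.05  1.58 -0.47  0.99 -0.79] (np.float64(0.0), np.float64(0.0)) [ 533. -378.  296.]
[-0.4   0.88  1.23  
[... 170 characters left out ...]
  317.]
[-0.75  1.15  1.32  1.77  0.16  0.8  -1.65] (np.float64(0.0), np.float64(0.0)) [ 557. -244.  326.]
-110 [ 496. -394.  250.] [-1.4013e+00 -8.1310e-01  3.0140e-01 -5.0000e-04 -2.1000e-03  1.3945e+00]
[ 0.13  0.76  0.9   1.58 -0.64  1.13 -0.73] (np.float64(0.0), np.float64(0.0)) [ 496. -394.  250.]
[-0.16  0.76  1.1   1.63 -0.46  1.02 -0.93] (np.float64(0.0), np.float64(0.0)) [ 505. -371.  296.]
[-0.41  0.91  1.27  1.7  -0.35  0.91 -1.12] (np.float64(0.0), np.float64(0.0)) [ 518. -335.  293.]
[-0.58  1.03  1.32  1.68 -0.11  0.93 -1.41] (np.float64(0.0), np.float64(0.0)) [ 534. -291.  317.]
[-0.69  1.19  1.32  1.63  0.1   1.03 -1.65] (np.float64(0.0), np.float64(0.0)) [ 551. -243.  326.]
```

>>> {"name": "move_arm", "arguments": {"rows": "-0.08 -0.04 0 0 0 0.06 1;-0.16 -0.08 0 0 0 0.12 1;-0.24 -0.12 0 0 0 0.19 1;-0.32 -0.16 0 0 0 0.25 1;-0.4 -0.2 0 0 0 0.32 1;-0.48 -0.24 0 0 0 0.38 1;-0.56 -0.28 0 0 0 0.45 1;-0.64 -0.32 0 0 0 0.51 1;-0.72 -0.36 0 0 0 0.58 1;-0.8 -0.4 0 0 0 0.64 1;-0.8 -0.4 0 0 0 0.64 1"}}

```text
clock: 30.0
eef_pos: [563.0, -195.1, 338.2]
tool_rot: [-3.14, 0.008, 0.824]
force: [-0.9, -3.0, -7.6]
width: 9.3
gripper_force: 59.3
```

Run:
```python
from h import *
get_image('side');s=read_state();print(s['eef_pos'],s['qpos'].round(2),s['width'])
p,r=pour(-100,0,off=30,gz=84);p=[533,-378,320];print(rel(p,r))
```

```text
[ 563.97318053 -191.77900413  337.9991244 ] [-0.14  0.54  0.69  1.56 -0.36  1.18 -0.12] 8.925708753448985
[-5.270e-01  3.436e-01  6.160e-02 -4.000e-04  4.400e-03  6.388e-01]
```

>>> {"name": "move_arm", "arguments": {"rows": "-0.05 0.03 0 0 0 0.07 1;-0.1 0.07 0 0 0 0.14 1;-0.16 0.1 0 0 0 0.21 1;-0.22 0.14 0 0 0 0.28 1;-0.28 0.18 0 0 0 0.35 1;-0.34 0.22 0 0 0 0.42 1;-0.4 0.26 0 0 0 0.5 1;-0.46 0.3 0.02 0 0 0.57 1;-0.52 0.34 0.04 0 0 0.64 1;-0.52 0.34 0.06 0 0 0.64 1;-0.52 0.34 0.06 0 0 0.64 1"}}

```text
clock: 30.97
eef_pos: [535.9, -371.4, 318.0]
tool_rot: [-3.139, 0.009, -0.171]
force: [-0.0, 1.2, -9.1]
width: 9.0
gripper_force: 59.5
```

Run:
```python
from h import *
d=grab('wrist','w7.png');g=grab('side');s=read_state();print(s['eef_pos'],s['qpos'].round(2),s['width'])
cv2.imwrite('pics/c7.png',np.hstack([cv2.resize(d['img'][...,::-1],(400,300)),cv2.resize(g['img'][...,::-1],(400,300))]))
for th in(0,.2,.4,.6,.8,1.,1.2,1.3):
    p,r=pour(-100,th,lipz=180 if th<.3 else 155,off=30,gz=84);print(th,rel(p,r))
```

```text
[ 537.95464498 -369.65188864  319.6820806 ] [ 0.09  0.72  0.91  1.42 -0.57  1.29 -0.7 ] 9.137763104135564
0 [-0.009   0.1158  0.2652 -0.0027  0.0035  0.0046]
0.2 [-0.0092  0.0646  0.1601 -0.13    0.003   0.0049]
0.4 [-0.0088 -0.006   0.1506 -0.2573  0.0025  0.0052]
0.6 [-0.0085 -0.094   0.0738 -0.3847  0.002   0.0054]
0.8 [-0.0081 -0.1956  0.0159 -0.512   0.0014  0.0057]
1.0 [-0.0075 -0.3066 -0.0206 -0.6393  0.0009  0.0059]
1.2 [-6.800e-03 -4.226e-01 -3.430e-02 -7.666e-01  3.000e-04  6.100e-03]
1.3 [-0.0064 -0.4811 -0.0324 -0.8303 -0.      0.0061]
```

View pics/c7.png

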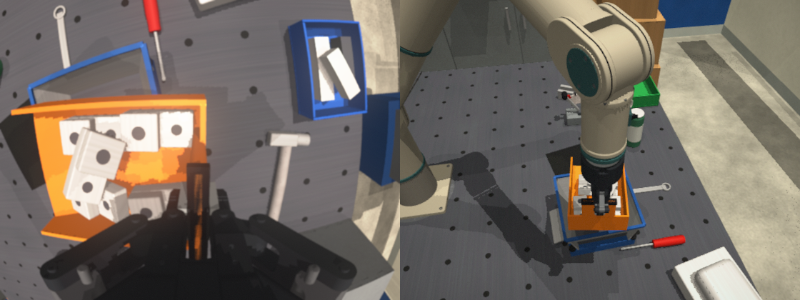

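>>> {"name": "move_arm", "arguments": {"rows": "0 0.08 0.1 -0.08 0 0 1;0 0.05 0.15 -0.16 0 0 1;0 0 0.15 -0.24 0 0 1;0 -0.05 0.11 -0.32 0 0 1;0 -0.1 0.07 -0.4 0 0 1;0 -0.1 0.07 -0.4 0 0 1"}}

```text
clock: 31.57
eef_pos: [550.8, -328.3, 296.3]
tool_rot: [2.516, 0.007, -0.149]
force: [2.7, 1.8, -12.9]
width: 8.8
gripper_force: 61.3
```

Run:
```python
from h import *
s=read_state();print(s['eef_pos'],s['qpos'].round(2),s['width'])
A=T_tool(s);l=A[:3,3]+A[:3,:3]@[0,-165,84-24];print('lip',l)
for th in(.625,.75,.875,1.,1.1,1.2,1.3):
    p,r=pour(-100,th,lipz=155,off=30,gz=84);print(th,rel(p,r))
```

```text
[ 550.81056125 -328.25126719  296.29909707] [-0.46  0.91  1.25  1.7  -0.36  0.82 -0.99] 8.796455434512485
lip [ 564.4412286  -230.51249469  151.08774332]
0.625 [-0.0289  0.0369  0.0109  0.0002 -0.006   0.0159]
0.75 [-0.0275  0.0078 -0.0561 -0.0794 -0.007   0.0155]
0.875 [-0.026  -0.0296 -0.119  -0.159  -0.008   0.015 ]
1.0 [-0.0243 -0.0744 -0.1767 -0.2386 -0.0089  0.0146]
1.1 [-0.0229 -0.1153 -0.2185 -0.3022 -0.0097  0.0142]
1.2 [-0.0214 -0.1601 -0.2561 -0.3659 -0.0104  0.0137]
1.3 [-0.0199 -0.2085 -0.289  -0.4295 -0.0111  0.0132]
```

>>> {"name": "move_arm", "arguments": {"rows": "-0.02 0.02 -0.02 -0.04 0 0 1;-0.02 0.008 -0.056 -0.08 0 0 1;-0.02 -0.01 -0.09 -0.12 0 0 1;-0.02 -0.03 -0.119 -0.16 0 0 1;-0.02 -0.05 -0.15 -0.2 0 0 1;-0.02 -0.074 -0.177 -0.24 0 0 1;-0.02 -0.095 -0.2 -0.27 0 0 1;-0.02 -0.115 -0.22 -0.3 0 0 1;-0.02 -0.16 -0.256 -0.366 0 0 1;-0.02 -0.16 -0.256 -0.366 0 0 1;-0.02 -0.16 -0.256 -0.366 0 0 1;-0.02 -0.16 -0.256 -0.366 0 0 1"}}

```text
clock: 32.57
eef_pos: [552.0, -257.4, 334.6]
tool_rot: [1.942, 0.002, -0.168]
force: [-1.0, 0.8, -2.0]
width: 9.1
gripper_force: 62.6
```

Run:
```python
from h import *
s=read_state();print(s['eef_pos'],s['tool_rot'],s['qpos'].round(2),s['width'],s['force'])
A=T_tool(s);l=A[:3,3]+A[:3,:3]@[0,-165,84-24];print('lip',l)
d=grab('wrist','w8.png');g=grab('side');t=grab('top')
cv2.imwrite('pics/c8.png',np.hstack([cv2.resize(d['img'][...,::-1],(400,300)),cv2.resize(t['img'][140:290,280:480,::-1],(400,300))]))
```

```text
[ 551.96369863 -257.36677241  334.59001836] [ 1.94230187e+00  1.87031585e-03 -1.67641278e-01] [-0.76  1.16  1.31  1.77  0.16  0.79 -1.66] 9.080826570596868 [-0.95576178  0.79445051 -2.01983826]
lip [ 552.30596894 -253.3767771   159.06519736]
```

View pics/c8.png

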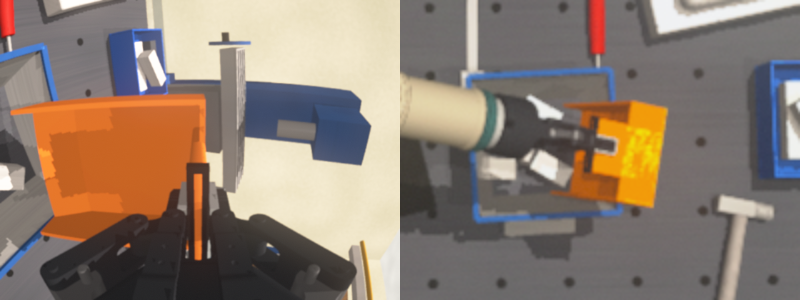

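Run:
```python
from h import *
s=read_state()
for th,p in((.9,(548,-300,325)),(.6,(542,-341,325)),(.3,(537,-365,330)),(0,(537,-370,335))): print(th,rel(p,pour(-100,th)[1]))
```

```text
0.9 [ 0.014   0.0157  0.14    0.1908 -0.002   0.0012]
0.6 [ 0.0176  0.0658  0.2687  0.3818 -0.0018  0.0015]
0.3 [ 0.0148  0.1109  0.3387  0.5728 -0.0016  0.0018]
0 [ 0.0176  0.1324  0.348   0.7638 -0.0014  0.002 ]
```

>>> {"name": "move_arm", "arguments": {"rows": "0.01 0.01 0.06 0.08 0 0 1;0.01 0.01 0.11 0.15 0 0 1;0.015 0.03 0.17 0.23 0 0 1;0.015 0.05 0.22 0.31 0 0 1;0.017 0.066 0.27 0.38 0 0 1;0.017 0.085 0.3 0.46 0 0 1;0.015 0.1 0.33 0.54 0 0 1;0.015 0.12 0.34 0.62 0 0 1;0.017 0.13 0.348 0.69 0 0 1;0.017 0.13 0.348 0.764 0 0 1;0.017 0.13 0.348 0.764 0 0 1"}}

```text
clock: 33.63
eef_pos: [530.9, -379.1, 336.5]
tool_rot: [3.136, 0.0, -0.184]
force: [-2.6, -2.6, -3.1]
width: 9.4
gripper_force: 62.4
```

Run:
```python
from h import *
g=grab('top');s=read_state();print(s['eef_pos'],s['tool_rot'],s['qpos'].round(2),s['width'])
cv2.imwrite('pics/c9.png',cv2.resize(g['img'][150:280,290:430,::-1],(560,520)))
print(rel((620,72,335),[np.pi,0,1.84]))
```

```text
[ 532.46029037 -376.27232657  335.43065081] [ 3.13468495e+00  1.42252263e-03 -1.80746888e-01] [ 0.23  0.62  0.62  1.4  -0.36  1.23 -0.87] 9.378681416612746
[ 0.0184 -1.5223 -0.0091  0.0019  0.005  -1.2864]
```

>>> {"name": "move_arm", "arguments": {"rows": "0 -0.08 0 0 0 -0.06 1;0 -0.16 0 0 0 -0.13 1;0 -0.25 0 0 0 -0.2 1;0 -0.34 0 0 0 -0.27 1;0 -0.43 0 0 0 -0.34 1;0 -0.52 0 0 0 -0.41 1;0 -0.61 0 0 0 -0.48 1;0.01 -0.7 0 0 0 -0.55 1;0.01 -0.8 0 0 0 -0.63 1;0.01 -0.88 0 0 0 -0.7 1;0.01 -0.88 0 0 0 -0.7 1"}}

```text
clock: 34.6
eef_pos: [585.9, -100.1, 332.7]
tool_rot: [-3.139, -0.001, 0.946]
force: [0.5, 1.1, -3.5]
width: 9.1
gripper_force: 62.3
```

Run:
```python
from h import *
g=grab('top');s=read_state();print(s['eef_pos'],s['qpos'].round(2))
cv2.imwrite('pics/c9.png',cv2.resize(g['img'][150:280,290:430,::-1],(560,520)))
print(rel((620,72,300),[np.pi,0,1.84]))
```

```text
[ 585.2508646  -103.85111496  332.85265266] [-0.08  0.48  0.33  1.56 -0.17  1.13 -0.35]
[ 0.5417 -0.2525  0.1086 -0.0014  0.0009 -0.5735]
```

View pics/c9.png

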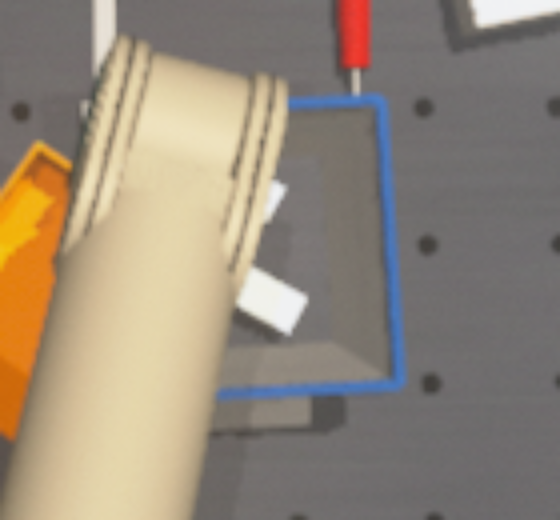

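I've now viewed 15 pictures, one over the allowed 14. I won't view any more and will check the rest by numbers.

>>> {"name": "move_arm", "arguments": {"rows": "0.06 -0.03 0 0 0 -0.07 1;0.12 -0.06 0 0 0 -0.14 1;0.18 -0.09 0 0 0 -0.21 1;0.25 -0.12 0 0 0 -0.28 1;0.32 -0.15 0 0 0 -0.35 1;0.39 -0.18 0 0 0 -0.42 1;0.46 -0.22 0 0 0 -0.49 1;0.54 -0.25 0 0 0 -0.57 1;0.54 -0.25 0.1 0 0 -0.57 1;0.54 -0.25 0.1 0 0 -0.57 1;0.54 -0.25 0.1 0 0 -0.57 1"}}

```text
clock: 35.57
eef_pos: [620.1, 64.5, 301.4]
tool_rot: [-3.135, 0.003, 1.825]
force: [-1.4, -0.3, -2.9]
width: 9.0
gripper_force: 62.3
```

Run:
```python
from meas import *
d=grab('top');s=read_state();print(s['eef_pos'],s['tool_rot'],s['qpos'].round(2))
print(rel((620,72,120),[np.pi,0,1.84]))
w=(d['img'].min(2)>185);print('blocks',*rects(d,w,70,10,900,(310,170,395,255)),sep='\n')
print('out',*rects(d,w,22,25,700,(120,180,455,350)),sep='\n')
```

```text
[621.19104468  64.0969697  302.87927683] [-3.13778879  0.00349999  1.82409735] [-0.2   0.54  0.08  1.52 -0.04  1.09  0.14]
[ 0.0286  0.0051  0.6095 -0.0024  0.0022 -0.0101]
blocks
(529, -153, 41, 29, 83, array([330., 224.]))
(549, -223, 94, 59, 60, array([351., 218.]))
(594, -151, 48, 28, -81, array([328., 202.]))
(613, -216, 60, 31, 59, array([350., 196.]))
(687, -113, 15, 12, -1, array([316., 172.]))
out
(468, -525, 46, 19, 78, array([447., 242.]))
(530, -158, 42, 29, 83, array([330., 224.]))
(551, 435, 66, 23, -25, array([141., 220.]))
(564, 462, 65, 9, -25, array([132., 216.]))
(551, -231, 97, 61, 60, array([351., 218.]))
(597, -156, 50, 28, -81, array([328., 202.]))
(617, -223, 62, 32, 59, array([350., 196.]))
```

>>> {"name": "move_arm", "arguments": {"rows": "0.027 0.005 0.1 0 0 -0.01 1;0.027 0.005 0.22 0 0 -0.01 1;0.027 0.005 0.34 0 0 -0.01 1;0.027 0.005 0.46 0 0 -0.01 1;0.027 0.005 0.56 0 0 -0.01 1;0.027 0.005 0.61 0 0 -0.01 1;0.027 0.005 0.61 0 0 -0.01 1;0.027 0.005 0.61 0 0 -0.01 1"}}

```text
clock: 36.28
eef_pos: [621.4, 72.2, 120.6]
tool_rot: [-3.14, 0.002, 1.84]
force: [0.8, 0.2, -1.4]
width: 9.4
gripper_force: 62.4
```

Run:
```python
from h import *
s=read_state();print(s['eef_pos'],s['tool_rot'],s['force']);print(rel((620,72,87),[np.pi,0,1.84]))
```

```text
[621.38801839  72.23547599 120.62751762] [-3.13977702e+00  2.46818138e-03  1.84002910e+00] [ 0.81091845  0.17452428 -1.40276738]
[ 0.0008 -0.0045  0.1121 -0.0012  0.0016  0.    ]
```

>>> {"name": "move_arm", "arguments": {"rows": "0 0 0.04 0 0 0 1;0 0 0.07 0 0 0 1;0 0 0.09 0 0 0 1;0 0 0.105 0 0 0 1;0 0 0.11 0 0 0 1;0 0 0.11 0 0 0 1"}}

```text
clock: 36.78
eef_pos: [620.7, 73.1, 87.8]
tool_rot: [-3.139, 0.001, 1.841]
force: [-2.3, -1.6, 2.8]
width: 9.6
gripper_force: 63.4
```

Contact with the mat confirmed. I'll release, open and rise.

>>> {"name": "move_arm", "arguments": {"rows": "0 0 0.005 0 0 0 0.2;0 0 0.005 0 0 0 -0.2;0 0 0.005 0 0 0 -0.2;0 0 0.005 0 0 0 -0.2;0 0 -0.1 0 0 0 -0.2;0 0 -0.25 0 0 0 -0.2;0 0 -0.4 0 0 0 -0.2;0 0 -0.55 0 0 0 -0.2;0 0 -0.55 0 0 0 0.5"}}

```text
clock: 37.53
eef_pos: [624.5, 73.9, 259.2]
tool_rot: [3.132, 0.002, 1.841]
force: [2.1, -0.7, -0.3]
width: 40.4
gripper_force: 0.0
```

Run:
```python
from meas import *
d=grab('wrist','w10.png');s=d['st'];print(s['eef_pos'],s['tool_rot'])
hsv=cv2.cvtColor(d['img'],cv2.COLOR_RGB2HSV);o=(hsv[...,0]>4)&(hsv[...,0]<26)&(hsv[...,1]>140)&(hsv[...,2]>70)
print('wrist tote',*rects(d,o,45,2000,90000),sep='\n')
t=grab('top');hsv=cv2.cvtColor(t['img'],cv2.COLOR_RGB2HSV);o=(hsv[...,0]>4)&(hsv[...,0]<26)&(hsv[...,1]>150)&(hsv[...,2]>120)
print('top tote',*rects(t,o,45,200,9000),sep='\n')
v=t['img'].max(2);print('mat-ish',*rects(t,(v<42)|o,3,800,9000,(215,165,310,270)),sep='\n')
g=grab('side');v=g['img'].max(2);m=(v<45)
for z,x in((127.5,528.5),):print('exp knob px',proj(g,(528.5,275,127.5)),proj(g,(605,274,143)))
u,w=[int(a) for a in proj(g,(528.5,275,127.5))];c=[cc for cc in cv2.findContours(m[w-15:w+16,u-15:u+16].astype(np.uint8),0,1)[0]]
print([(cv2.contourArea(x),x.reshape(-1,2).mean(0)+[u-15,w-15]) for x in c if cv2.contourArea(x)>8])
```

```text
[624.53729963  73.89029377 259.2321354 ] [3.13215219e+00 2.48372886e-03 1.84124048e+00]
wrist tote
(541, 50, 178, 147, 15, array([216., 183.]))
top tote
(557, 12, 174, 52, 13, array([277., 218.]))
mat-ish
exp knob px (np.float64(229.76292540077742), np.float64(133.648712673056)) (np.float64(257.4299798886581), np.float64(126.45779496125142))
[(57.5, array([229.81481481, 133.81481481]))]
```

Run:
```python
from h import *
print(rel((470,272,240),[np.pi,0,3.10]))
```

```text
[ 7.719e-01 -3.091e-01  4.180e-02 -6.000e-04  5.000e-04 -8.012e-01]
```

>>> {"name": "move_arm", "arguments": {"rows": "0.77 -0.31 0.04 0 0 -0.8 1;0.77 -0.31 0.04 0 0 -0.8 1;0.77 -0.31 0.04 0 0 -0.8 1;0.77 -0.31 0.04 0 0 -0.8 1;0.77 -0.31 0.04 0 0 -0.8 1;0.77 -0.31 0.04 0 0 -0.8 1;0.77 -0.31 0.04 0 0 -0.8 1;0.77 -0.31 0.04 0 0 -0.8 1;0.77 -0.31 0.04 0 0 -0.8 1;0.77 -0.31 0.04 0 0 -0.8 1;0.77 -0.31 0.04 0 0 -0.8 1;0.77 -0.31 0.04 0 0 -0.8 1"}}

```text
clock: 38.68
eef_pos: [468.6, 270.7, 238.2]
tool_rot: [-3.139, -0.005, 3.095]
force: [-0.2, -0.1, 0.3]
width: 0.1
gripper_force: 0.0
```

Run:
```python
from h import *
get_image('side');print(read_state()['eef_pos'],rel((472,273,137),[np.pi,0,3.10]))
```

```text
[468.7821668  270.71188157 238.47618419] [-0.0119  0.0091  0.3382 -0.0018 -0.003  -0.0034]
```

>>> {"name": "move_arm", "arguments": {"rows": "-0.01 0.009 0.12 0 0 0 1;-0.01 0.009 0.25 0 0 0 1;-0.01 0.009 0.338 0 0 0 1;-0.01 0.009 0.338 0 0 0 1;-0.01 0.009 0.338 0 0 0 1;-0.01 0.009 0.338 0 0 0 1"}}

```text
clock: 39.23
eef_pos: [473.0, 274.4, 139.5]
tool_rot: [-3.141, -0.001, 3.097]
force: [0.3, 0.9, 1.1]
width: -0.2
gripper_force: 0.0
```

Run:
```python
from h import *
get_image('side');print(read_state()['eef_pos'],rel((565,271,137),[np.pi,0,3.10]),rel((583,270,137),[np.pi,0,3.10]))
```

```text
[473.38413898 274.58210307 140.10620855] [-3.056e-01  1.600e-03  1.050e-02  1.000e-04  2.000e-04 -1.700e-03] [-3.657e-01  9.000e-04  1.050e-02  1.000e-04  2.000e-04 -1.700e-03]
```

>>> {"name": "move_arm", "arguments": {"rows": "-0.05 0 0.01 0 0 0 1;-0.1 0 0.01 0 0 0 1;-0.15 0 0.01 0 0 0 1;-0.2 0 0.01 0 0 0 1;-0.25 0 0.01 0 0 0 1;-0.29 0 0.01 0 0 0 1;-0.32 0 0.01 0 0 0 1;-0.34 0 0.01 0 0 0 1;-0.35 0 0.01 0 0 0 1;-0.35 0 0.01 0 0 0 1"}}

```text
clock: 40.12
eef_pos: [578.1, 269.1, 135.8]
tool_rot: [-3.14, -0.001, 3.098]
force: [-1.2, -0.5, -0.6]
width: 0.2
gripper_force: 0.0
```

```bash
cat > lev.py <<'E'
from h import *
g=grab('side');v=g['img'].max(2);print(read_state()['eef_pos'])
m=(v<45).astype(np.uint8)
for q in(.6,.7,.75,.8,.85,.9):print(q,np.round(proj(g,(585+100*np.sin(q-.6),274.5,45+100*np.cos(q-.6))),1))
u,w=256,127;n=14
for x in cv2.findContours(m[w-n:w+n,u-20:u+20],0,1)[0]:
    if cv2.contourArea(x)>8: M=cv2.moments(x);print('dark',cv2.contourArea(x),M['m10']/M['m00']+u-20,M['m01']/M['m00']+w-n)
E
python3 lev.py
```

```text
[577.54381529 269.05281374 135.56430082]
0.6 [250.1 126.5]
0.7 [253.8 126.3]
0.75 [255.6 126.3]
0.8 [257.4 126.4]
0.85 [259.1 126.5]
0.9 [260.9 126.8]
dark 161.0 250.5393374741201 124.86749482401657
```

>>> {"name": "move_arm", "arguments": {"rows": "-0.008 0 0 0 0 0 1;-0.017 0 0 0 0 0 1;-0.017 0 0 0 0 0 1;-0.017 0 0 0 0 0 1;-0.017 0 0 0 0 0 1;0.1 0 0 0 0 0 1;0.2 0 0 0 0 0 1;0.3 0 0 0 0 0 1;0.4 0 -0.2 0 0 0 1;0.4 0 -0.3 0 0 0 1;0.4 0 -0.3 0 0 0 1"}}

```text
clock: 41.08
eef_pos: [457.4, 276.7, 230.3]
tool_rot: [3.139, 0.003, 3.101]
force: [0.9, 0.4, 0.8]
width: -0.0
gripper_force: 0.0
```

```bash
python3 lev.py
python3 - <<'E'
from h import *
g=grab('side');t=grab('top')
# knob in side view and top view
def blob(d,u,w,n,th):
    m=(d['img'].max(2)[w-n:w+n,u-n:u+n]<th).astype(np.uint8)
    for x in cv2.findContours(m,0,1)[0]:
        if cv2.contourArea(x)>8: print(cv2.contourArea(x),x.reshape(-1,2).min(0)+[u-n,w-n],x.reshape(-1,2).max(0)+[u-n,w-n])
blob(g,256,127,12,40);print('top')
for q in(.6,.7,.8,.9):print(q,np.round(proj(t,(585+100*np.sin(q-.6),274.5,45+100*np.cos(q-.6))),1))
blob(t,186,199,10,48)
for q in(.0,.8):print('side green/red dir',np.round(proj(g,(585+70*np.sin(q-.6),302,45+70*np.cos(q-.6))),1))
hs=cv2.cvtColor(g['img'],cv2.COLOR_RGB2HSV)[110:150,215:280];gm=(hs[...,0]>45)&(hs[...,0]<80)&(hs[...,1]>100);print('green px',np.argwhere(gm).mean(0)[::-1]+[215,110] if gm.any() else None)
E
```

```text
[458.45732596 276.83926992 230.95812221]
0.6 [250.1 126.5]
0.7 [253.8 126.3]
0.75 [255.6 126.3]
0.8 [257.4 126.4]
0.85 [259.1 126.5]
0.9 [260.9 126.8]
dark 58.5 257.4301994301994 126.53561253561253
56.5 [254 121] [261 132]
top
0.6 [185.3 205.9]
0.7 [185.4 202.5]
0.8 [185.4 199.1]
0.9 [185.6 195.9]
side green/red dir [235.1 134.5]
side green/red dir [253.9 129.5]
green px [253.5 130. ]
```

Run:
```python
from meas import *
t=grab('top');hsv=cv2.cvtColor(t['img'],cv2.COLOR_RGB2HSV);o=(hsv[...,0]>4)&(hsv[...,0]<26)&(hsv[...,1]>150)&(hsv[...,2]>120)
print('tote',*rects(t,o,45,200,9000),sep='\n')
w=(t['img'].min(2)>185);print('hopper',*rects(t,w,65,10,900,(310,170,395,255)),sep='\n')
print('bench',*rects(t,w,22,25,700,(120,180,310,350)),*rects(t,w,22,25,700,(395,180,455,350)),sep='\n')
print(finish_job())
```

```text
tote
(545, 53, 174, 134, 15, array([262., 220.]))
hopper
(529, -154, 41, 29, 84, array([330., 224.]))
(549, -224, 94, 59, 60, array([351., 218.]))
(594, -151, 49, 28, -81, array([329., 203.]))
(614, -217, 60, 32, 60, array([350., 196.]))
(688, -114, 16, 12, -1, array([316., 172.]))
bench
(545, 439, 55, 22, -22, array([141., 222.]))
(467, -525, 46, 20, 78, array([447., 242.]))
the job is handed in; nothing more can be done
None
```

The job is handed in (no verdict came back): by my measurements all five blocks are in the hopper, the tote is flat on its mat and the lever is at the green mark (about 0.80 rad), but I viewed 15 pictures, one over the limit of 14.

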